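# Make up the ignition kit and the filtration kit in their fitted trays

## Robot

A 6-joint arm with a two-finger parallel gripper is mounted at the origin on a cart in front of the work surface, level with it; the furniture and walls round the work are solid. World frame = base frame: x ahead of the robot, y to its left, z up, the work surface at z = 0. Lengths are in m, angles in rad, forces in N, time in s.
With the tool pointing down it reaches from about 0.3 to 0.825 m from the base axis. Payload 5.4 kg.
Tool frame: the origin (TCP) lies midway between the tips of the shut fingers; the grasp point (between the pads) lies 19 mm behind it; z points along the fingers, y is the line along which they close (so a half turn about z gives the same grasp; the last joint's range is limited). The gripper opens to 92 mm and grips with 3 to 60 N. Pads are 20 mm wide; open, the fingers measure 128 mm over their backs; the gripper's body (75 mm by 189 mm) begins 69 mm behind the grasp point.
Start: joints at [-1.463, 0.158, 1.597, -0, 1.386, -0.21], TCP at [0.18, -0.546, 0.185] pointing down, gripper open.
Joint ranges: [-2.91, 2.91], [-0.94, 2.29], [0.18, 2.7], [-1.29, 4.43], [0.17, 2.64], [-3, 3]. Speed limits (rad/s): [2.57, 2.57, 3.14, 3.14, 3.14, 3.14].

## Interface

Orientations are given as [roll, pitch, yaw] about the fixed x, y, z axes, in that order (R = Rz(yaw) Ry(pitch) Rx(roll)).
In Python, from plant import arm gives the robot as it stands.
- The arm moves only by the tool play_rows, never from a script. Its argument "series" is a list of rows, each a list of 3 entries, a list of its own where there are three numbers: the shift along the world's x, y, z in units of 25 mm (1.0 is 25 mm), then the turn, a rotation vector about the world's x, y, z in units of 8 degrees (1.0 is 8 degrees), then the finger opening in mm, from 0 to 91.9. A call has exactly 5 rows; each row shifts and turns the commanded pose from where the row before left it; what a row does not reach is not made up. A row lasts 1/8 s, in which the tool goes at most 62.5 mm and 10.7 degrees, less where a joint would pass 70% of its speed; a pose out of reach is approached as far as the arm can. A call is refused whole if a number of a shift passes 1 or a number of a turn 1, either way. A call with a gripper value outside its range is refused whole. The fingers move at their own pace and stop on an object; "newtons" is the grip in N (left out, the last holds). Time passes only in rows, so rows that do not move let the fingers close, or fill a call up. It gives the time, the measured TCP pose, the force, the opening and the grip force at its end, in the units of the state.
- arm.get_obs(): the state, without advancing time (a new reading comes with each control period).
- arm.camera(name): name is "scene" or "top" or "wrist"; returns (picture, depth): 480x640x3 uint8, red, green, blue; 480x640 float32, m along the optical axis (not along the pixel's ray), 0 where there is no reading.
- arm.camera_model(name): a dict with "vfov" (degrees; the focal length in pixels is half the picture's height over the tangent of half this angle, whatever the lens; pixels are square), "cx", "cy" (the principal point, pixels), "camera_from_world" (4x4, takes a point from world to camera coordinates). Camera axes: x right, y up, looking along -z (the intrinsics and any distortion apply to the point x, -y, -z); pixel columns grow to the right and rows downward; lengths in m; the calibration is good to about 2 mm. The wrist camera is an equidistant fisheye: a pixel r from the principal point sees the ray r / f radians off the axis. A picture is of the moment at which its call begins: read the wrist's pose just before it. camera_model takes no time and is no camera call; for the wrist camera it gives the pose at the moment of the call.
- arm.sign_off(): hands the job in; it is judged then, once.
Trained networks look in the newest picture that a camera, given by its name, has taken for a name from the list of things; names that differ only in an ending like _2 or _b are one class to them, and where a whole thing is asked for, a point or a joint stands for the part that bears it (a point fixed in the world has none). Each returns a list of dicts, best first, with "confidence" (0 to 1); they miss things now and then, are a little off and sometimes report something else, mostly with a low value. They report only what shows in the picture. A call takes as long as a camera call. They do not tell look-alikes from the thing itself.
- arm.trace(target, camera): "pixels" (480x640 bool, what is visible of it).
- arm.mark_of(target, camera): "xyz" ([x, y, z] in m, in world coordinates, good to about 4 mm: a listed point, or the origin of a listed thing).
The state is a dict: "clock": time; "joint_positions": joint angles; "qd": joint speeds; "tau": joint torques, N m; "tcp_pos": TCP position; "orientation": TCP orientation; "ft_force": force on the tool from outside, world axes, zero at the start; "moment": the same for the moment, N m; "opening": finger opening in m; "grasp_force": force on a finger pad.
Only numpy, scipy, OpenCV 4.12 (cv2) and the standard library are available. Lean on these libraries where they do the work, as an engineer would, in place of code of your own. Each camera call takes 0.05 s, during which the arm holds its last target. There are 200 camera calls.

## Task

Make up the two analysis kits from the stock on the bench: put the moisture tin and one crucible into the wells of the two-well tray (loss on ignition), and the other crucible, the larger rubber stopper and the smaller beaker into the wells of the three-well tray (suspended solids). Each piece stands upright on the floor of a well that suits its size, one to a well, with tin and beaker in the largest wells. Set the glass and porcelain down without dropping it, and leave the smaller stopper and the larger beaker where they stand.

Things in the scene. Friction and masses are not known exactly. Their poses are not given: they have to be found in the camera images.
- tray_two: fixed white kit tray 226 (x) x 104 (y) mm, rim 18 high, corners 19.5, grey foam insert with TWO round wells along its x (y = 0): 68 mm wide for the tin at x = -40 mm (near end), 46 mm for a crucible at x = +50. Wells 12 deep: insert top z = 16, dark floor z = 4 mm. Origin: centre of underside, on the table. Its x points away from the robot within 9 degrees
- tray_three: fixed white kit tray 226 (x) x 104 (y) mm, rim 18 high, corners 19.5, grey foam insert with THREE round wells along its x (y = 0): two of 46 mm at x = -68 and -7 (crucible and stopper, either way), one of 60 mm at x = +61 (far) for the beaker. Wells 12 deep: insert top z = 16, dark floor z = 4 mm. Origin: centre of underside, on the table. Its x points away from the robot within 9 degrees
- crucible_a: white porcelain crucible, an open cone 41 mm across the rim, 26 mm across the foot, 33 mm high, about 28 g; origin at the centre of the foot's underside, z up. Grip across the outside below the rim. The two crucibles are alike and interchangeable.
- crucible_b: white porcelain crucible, an open cone 41 mm across the rim, 26 mm across the foot, 33 mm high, about 28 g; origin at the centre of the foot's underside, z up. Grip across the outside below the rim. The two crucibles are alike and interchangeable.
- tin: closed aluminium moisture tin with a push-on lid, 52 mm in diameter, 28 mm high, about 35 g; origin at the centre of the underside, z up. Grip round the side of the lid (the lid is the top 12 mm).
- stopper_large: the larger rubber stopper, cream, standing on its wide end: 31 mm in diameter, 28 mm high, about 14 g; origin at the centre of the underside, z up
- stopper_small: the smaller rubber stopper, dark red, 25 mm in diameter and 23 mm high; not wanted, it stays where it stands. Origin at the centre of the underside, z up
- beaker_small: the smaller, open glass beaker: 46 to 49 mm across (with its spout), 59 mm high, about 50 g, standing upright; origin at the centre of the underside, z up. Grip across the outside of the upper wall.
- beaker_large: the larger glass beaker, 54 to 58 mm across and 71 mm high; not wanted, it stays where it stands. Origin at the centre of the underside, z up
There are look-alikes about, which are no part of the job. Leave any purple or yellow look-alike of the crucible_b alone.

How it is judged:
At the end, for the whole second after the job is handed in: Tin in the two-well tray's 68 mm well, a crucible in its 46 mm well; other crucible and larger stopper in the three-well tray's 46 mm wells, small beaker in the 60 mm one. Each within 12 mm of the well's centre (tray x and y), underside under 8 mm up, tilt under 0.12 rad, below 0.03 m/s (x of tin in the frame of tray_two between -0.052 and -0.028 m and y of tin in the frame of tray_two between -0.012 and 0.012 m and z of tin in the frame of tray_two below 0.008 m and angle between each of tin, beaker_small's own z axis and vertical below 0.12 rad and x of beaker_small in the frame of tray_three between 0.049 and 0.073 m and y of beaker_small in the frame of tray_three between -0.012 and 0.012 m and z of beaker_small in the frame of tray_three below 0.008 m and ((x of stopper_large in the frame of tray_three between -0.08 and -0.056 m and y of stopper_large in the frame of tray_three between -0.012 and 0.012 m and z of stopper_large in the frame of tray_three below 0.008 m and angle between stopper_large's own z axis and vertical below 0.12 rad) or (x of stopper_large in the frame of tray_three between -0.019 and 0.005 m and y of stopper_large in the frame of tray_three between -0.012 and 0.012 m and z of stopper_large in the frame of tray_three below 0.008 m and angle between stopper_large's own z axis and vertical below 0.12 rad)) and (((x of crucible_a in the frame of tray_two between 0.038 and 0.062 m and y of crucible_a in the frame of tray_two between -0.012 and 0.012 m and z of crucible_a in the frame of tray_two below 0.008 m and angle between crucible_a's own z axis and vertical below 0.12 rad) and ((x of crucible_b in the frame of tray_three between -0.08 and -0.056 m and y of crucible_b in the frame of tray_three between -0.012 and 0.012 m and z of crucible_b in the frame of tray_three below 0.008 m and angle between crucible_b's own z axis and vertical below 0.12 rad) or (x of crucible_b in the frame of tray_three between -0.019 and 0.005 m and y of crucible_b in the frame of tray_three between -0.012 and 0.012 m and z of crucible_b in the frame of tray_three below 0.008 m and angle between crucible_b's own z axis and vertical below 0.12 rad))) or ((x of crucible_b in the frame of tray_two between 0.038 and 0.062 m and y of crucible_b in the frame of tray_two between -0.012 and 0.012 m and z of crucible_b in the frame of tray_two below 0.008 m and angle between crucible_b's own z axis and vertical below 0.12 rad) and ((x of crucible_a in the frame of tray_three between -0.08 and -0.056 m and y of crucible_a in the frame of tray_three between -0.012 and 0.012 m and z of crucible_a in the frame of tray_three below 0.008 m and angle between crucible_a's own z axis and vertical below 0.12 rad) or (x of crucible_a in the frame of tray_three between -0.019 and 0.005 m and y of crucible_a in the frame of tray_three between -0.012 and 0.012 m and z of crucible_a in the frame of tray_three below 0.008 m and angle between crucible_a's own z axis and vertical below 0.12 rad)))) and linear speed of each of crucible_a, crucible_b, tin, stopper_large, beaker_small below 0.03 m/s); the robot touches nothing.
It fails at once if a crucible is dropped or thrown (moves faster than 0.7 m/s out of the fingers, a fall of about 25 mm) (linear speed of crucible_a above 0.7 m/s and contact force between the fingers and crucible_a below 0.05 N).
It fails at once if a crucible is dropped or thrown (moves faster than 0.7 m/s out of the fingers, a fall of about 25 mm) (linear speed of crucible_b above 0.7 m/s and contact force between the fingers and crucible_b below 0.05 N).
It fails at once if a small beaker is dropped or thrown (moves faster than 0.7 m/s out of the fingers, a fall of about 25 mm) (linear speed of beaker_small above 0.7 m/s and contact force between the fingers and beaker_small below 0.05 N).
It fails at once if the smaller stopper, which stays in the stock, is moved more than 25 mm (distance of stopper_small from where it was at the start of the episode above 0.025 m).
It fails at once if the larger beaker, which stays in the stock, is moved more than 25 mm (distance of beaker_large from where it was at the start of the episode above 0.025 m).
It also fails if it takes over 120 s, if anything falls off the work surface, if the arm or the gripper's body presses on something with over 40 N, if the wrist force passes 120 N, or if a joint passes its speed limit or range.

## Working session

There is one attempt and no reset: what is moved stays moved. The work goes in short steps, Python scripts to look and compute and a tool call to move; the robot and the scene stay as the last step left them, time stands still between calls to the robot, and variables do not carry over. Pictures are saved under pics/ and viewed, at most 16 in all, crops included, and the job is handed in when it is done.

Besides the shell and the picture viewer there is one more tool, called after "Call:" as name(argument=value, ...) on one line, values as JSON. play_rows: Moves the arm, as the interface text tells. Its arguments: {"type":"object","properties":{"series":{"type":"array"},"newtons":{"type":"number"}},"required":["series"]}

```bash
mkdir -p pics
cat > h.py <<'E'
import numpy as np, cv2
from plant import arm
def shot(n,f):
    p,d=arm.camera(n); cv2.imwrite(f,p[:,:,::-1]); return p,d
def proj(n,X):
    m=arm.camera_model(n); f=240/np.tan(np.radians(m['vfov']/2))
    c=np.array(m['camera_from_world'])@np.r_[X,1]
    return m['cx']+f*c[0]/-c[2], m['cy']-f*c[1]/-c[2]
def world(n,u,v,z=None,d=None):
    m=arm.camera_model(n); f=240/np.tan(np.radians(m['vfov']/2))
    T=np.linalg.inv(np.array(m['camera_from_world']))
    r=T[:3,:3]@np.array([(u-m['cx'])/f,-(v-m['cy'])/f,-1]); o=T[:3,3]
    return o+r*(d if d is not None else (z-o[2])/r[2])
E
python3 - <<'E'
from h import *
p,d=shot('top','pics/top.png'); 
T=['tray_two','tray_three','crucible_a','tin','stopper_large','stopper_small','beaker_small','beaker_large']
for t in T:
    print(t,[(np.round(r['xyz'],3).tolist(),round(r['confidence'],2),np.round(proj('top',r['xyz'])).tolist()) for r in arm.mark_of(t,'top')])
shot('scene','pics/scene.png')
o=arm.get_obs();print(o['clock'],o['orientation'],np.linalg.inv(arm.camera_model('top')['camera_from_world'])[:3,3])
E
```

```text
tray_two [([0.498, -0.28, -0.0], 0.72, [465.0, 272.0])]
tray_three [([0.499, 0.295, -0.0], 0.56, [187.0, 273.0])]
crucible_a [([0.428, 0.016, -0.001], 0.92, [323.0, 307.0]), ([0.373, 0.074, -0.002], 0.84, [294.0, 335.0]), ([0.546, 0.123, -0.001], 0.76, [271.0, 250.0]), ([0.651, -0.164, -0.0], 0.61, [408.0, 199.0]), ([0.629, 0.051, -0.002], 0.47, [305.0, 210.0])]
tin [([0.453, 0.143, 0.002], 0.71, [260.0, 295.0])]
stopper_large [([0.438, -0.088, -0.001], 0.73, [373.0, 302.0])]
stopper_small [([0.536, -0.117, 0.001], 0.47, [386.0, 254.0])]
beaker_small [([0.628, 0.053, -0.003], 0.86, [305.0, 211.0])]
beaker_large [([0.626, -0.081, -0.004], 0.67, [368.0, 212.0])]
0.5 [-3.14152862e+00 -1.72527510e-05  3.17819079e-01] [0.48041625 0.02307315 0.92464643]
```

View pics/top.png

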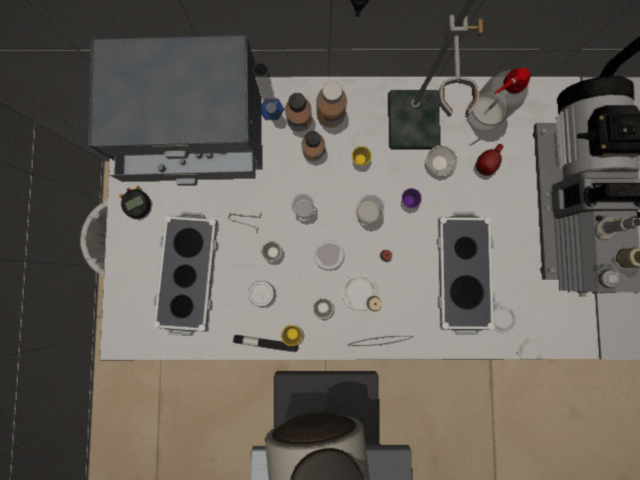

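View pics/scene.png

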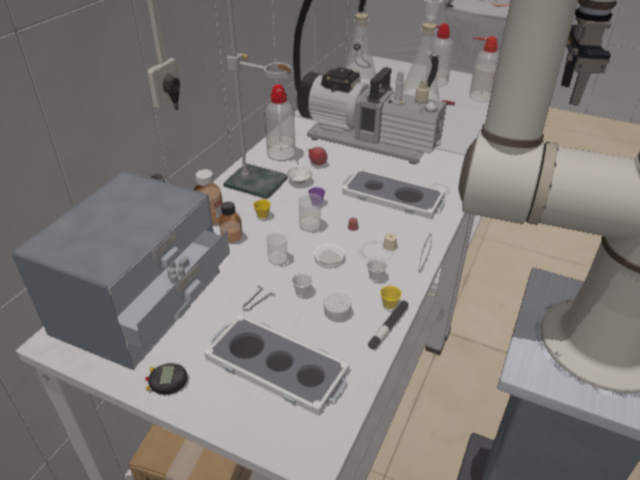

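The top picture shows white crucibles at (272,252) and (323,308), with look-alikes in yellow at (292,335) and (361,157) and in purple at (411,199). The other white round things that could be confused are:
- **Tin:** lidded at (261,293), against the dish at (329,256), the watch glass at (360,292) and the white pot at (440,162).
- **Stoppers:** cream and large at (374,303), red and small at (386,256).
- **Beakers:** small at (305,208), large at (369,211).

I choose the white crucibles, (261,293), (374,303) and (305,208), and check them in one close crop.

Run:
```python
from h import *
p,d=arm.camera('top')
c=cv2.resize(p[180:350,230:430,::-1],None,fx=3.5,fy=3.5,interpolation=cv2.INTER_CUBIC);cv2.imwrite('pics/crop.png',c)
H={'crucible_a':.033,'tin':.028,'stopper_large':.028,'stopper_small':.023,'beaker_small':.059,'beaker_large':.071}
for t,h in H.items():
  for r in arm.trace(t,'top'):
    m=r['pixels'].astype(np.uint8); ys,xs=np.nonzero(m)
    P=np.array([world('top',u,v,d=d[v,u]) for u,v in zip(xs,ys) if d[v,u]>0])
    (u,v),rad=cv2.minEnclosingCircle(np.c_[xs,ys].astype(np.float32))
    s='' 
    if len(P):
        Q=P[P[:,2]>h-.006]
        if len(Q)>5: (a,b),rr=cv2.minEnclosingCircle(Q[:,:2].astype(np.float32)); s=np.round([a,b,rr,*Q.mean(0)],4)
    print(t,round(r['confidence'],2),len(xs),np.round([u,v,rad],1),'atTop',np.round(world('top',u,v,z=h)[:2],4),s,'rgb',p[ys,xs].mean(0).round())
  print('  scene',[(np.round(r['xyz'],3).tolist(),round(r['confidence'],2)) for r in arm.mark_of(t,'scene')] if arm.camera('scene') is not None else 0)
  arm.camera('top')
# wells
g=p.max(2)
for n,(u0,u1) in {'two':(435,500),'three':(150,220)}.items():
  m=np.zeros_like(g);m[215:330,u0:u1]=(g[215:330,u0:u1]<32)
  m=cv2.morphologyEx(m,cv2.MORPH_OPEN,np.ones((3,3)))
  k,l,st,ce=cv2.connectedComponentsWithStats(m)
  for i in range(1,k):
    if st[i,4]>150: print(n,st[i],ce[i].round(1),'z16',np.round(world('top',*ce[i],z=.016)[:2],4),'z4',np.round(world('top',*ce[i],z=.004)[:2],4))
```

```text
crucible_a 0.88 318 [411.5 198.   10.3] atTop [ 0.6482 -0.1653] [ 0.6486 -0.1649  0.0208  0.6503 -0.1676  0.0319] rgb [65. 41. 77.]
crucible_a 0.8 312 [323.2 308.4   9.9] atTop [0.4277 0.0147] [0.4276 0.0146 0.0196 0.4251 0.0139 0.031 ] rgb [123. 118. 110.]
crucible_a 0.79 307 [361.4 155.5  10. ] atTop [ 0.7369 -0.0648] [ 0.737  -0.065   0.0207  0.7389 -0.0659  0.0316] rgb [124. 104.  40.]
crucible_a 0.53 285 [271.4 251.    9.7] atTop [0.5414 0.1178] [0.5413 0.1176 0.0194 0.5429 0.1193 0.0304] rgb [120. 116. 109.]
  scene [([0.54, 0.119, 0.001], 0.81), ([0.377, 0.08, 0.001], 0.73), ([0.739, -0.063, 0.003], 0.68), ([0.428, 0.015, 0.002], 0.57), ([0.647, -0.165, 0.002], 0.46)]
tin 0.67 545 [261.4 293.1  13.4] atTop [0.458  0.1375] [0.4574 0.1383 0.0258 0.4573 0.138  0.0275] rgb [163. 158. 153.]
  scene [([0.457, 0.14, 0.001], 0.94), ([0.529, -0.118, -0.004], 0.18)]
stopper_large 0.66 162 [373.8 303.1   7.5] atTop [ 0.4374 -0.0859] [ 0.4365 -0.0888  0.0131  0.4363 -0.0878  0.0276] rgb [142. 129. 104.]
stopper_large 0.35 434 [304.  205.5  12.7] atTop [0.6343 0.0529] [0.6316 0.0538 0.0228
[... 316 characters left out ...]
  0.0529] [0.6303 0.0548 0.024  0.6337 0.0552 0.0569] rgb [132. 129. 125.]
  scene [([0.634, 0.062, 0.001], 0.86)]
beaker_large 0.94 719 [369.7 208.6  16. ] atTop [ 0.6204 -0.0758] [ 0.6227 -0.0776  0.0285  0.6257 -0.0804  0.0692] rgb [136. 131. 125.]
  scene [([0.627, -0.078, -0.005], 0.96)]
two [455 237  21  22 359] [465.2 247.6] z16 [ 0.5483 -0.276 ] z4 [ 0.5492 -0.28  ]
two [451 276  32  33 826] [466.4 291.9] z16 [ 0.4585 -0.2749] z4 [ 0.4582 -0.2789]
three [174 229  28  28 614] [187.7 242.4] z16 [0.5607 0.2907] z4 [0.5618 0.2942]
three [174 265  22  22 373] [184.4 275.6] z16 [0.4932 0.2955] z4 [0.4934 0.2991]
three [171 295  21  23 382] [181.1 305.9] z16 [0.4326 0.3004] z4 [0.432 0.304]
```

View pics/crop.png

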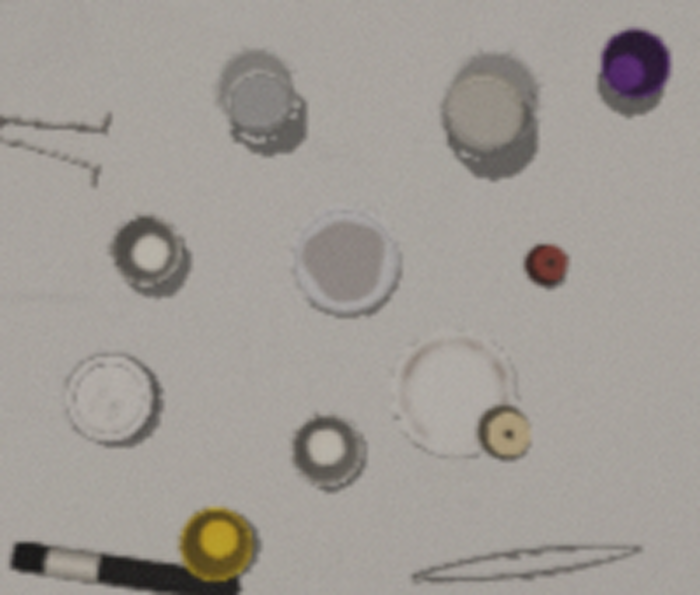

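The close crop confirms two white crucibles, the lidded tin, the cream stopper beside the watch glass at crop (505,432), and the small beaker at crop (258,98). I'll start moving and look over tray_two with the wrist camera on the way.

Call:
play_rows(series=[[[0.96,1,0.2],[0,0,0.5],60],[[0.96,1,0.2],[0,0,0.5],60],[[0.96,1,0.2],[0,0,0.5],60],[[0.96,1,0.2],[0,0,0.5],60],[[0.96,1,0.2],[0,0,0.5],60]], newtons=10)

```text
clock: 2.38
tcp_pos: [0.3004, -0.4204, 0.21]
orientation: [3.141, 0.0, 0.669]
ft_force: [0.8, 0.7, 0.2]
opening: 0.06
grasp_force: 0.0
```

Call:
play_rows(series=[[[0.96,1,0.2],[0,0,0.5],60],[[0.96,1,0.2],[0,0,0.5],60],[[0.96,1,0.2],[0,0,0.3],60],[[0.96,1,0.2],[0,0,0],60],[[0.96,1,0.2],[0,0,0],60]])

```text
clock: 3.0
tcp_pos: [0.4204, -0.2953, 0.235]
orientation: [3.141, 0.0, 0.848]
ft_force: [0.8, -0.4, 0.2]
opening: 0.0599
grasp_force: 0.0
```

Run:
```python
from h import *
o=arm.get_obs();print(o['clock'],o['tcp_pos'],o['orientation'],o['opening'])
m=arm.camera_model('wrist');print({k:m[k] for k in('vfov','cx','cy')},np.linalg.inv(m['camera_from_world'])[:3,3])
p,d=shot('wrist','pics/w1.png')
print(d[d>0].min(),(d>0).mean())
for t in ['tray_two']: print(t,[(np.round(r['xyz'],4),r['confidence']) for r in arm.mark_of(t,'wrist')])
# top depth rim
p,d=arm.camera('top')
for n,(u0,u1) in {'two':(430,505),'three':(145,225)}.items():
  P=np.array([world('top',u,v,d=d[v,u]) for v in range(205,340) for u in range(u0,u1) if d[v,u]>0])
  print(n,np.histogram(P[:,2],bins=np.arange(-.006,.03,.003))[0])
  Q=P[(P[:,2]>.013)&(P[:,2]<.022)][:,:2]
  print(cv2.minAreaRect(Q.astype(np.float32)))
```

```text
3.0 [ 0.42038924 -0.2953388   0.2349862 ] [3.14124279e+00 6.10989454e-05 8.48359605e-01] 0.0598722005706092
{'vfov': 65.70646984690485, 'cx': 319.6492587460995, 'cy': 244.72789807025424} [ 0.47312377 -0.2349176   0.43556461]
0.05055951 0.9959895833333333
tray_two [(array([ 0.5005, -0.2763,  0.0019]), 0.76)]Traceback (most recent call last):
  File "<stdin>", line 10, in <module>
  File "h.py", line 10, in world
    m=arm.camera_model(n); f=240/np.tan(np.radians(m['vfov']/2))
ValueError: time passes only in moves, steps and waits
```

View pics/w1.png

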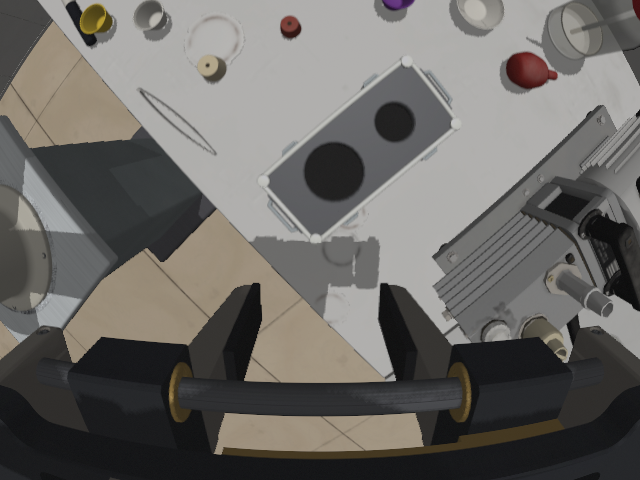

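The wrist view shows both wells of tray_two at (334,171) and (394,122), and the stopper at (210,66) beside the watch glass. I'll build a fisheye version of the pixel-to-world helper and fit the wells.

```bash
cat > h.py <<'E'
import numpy as np, cv2
from plant import arm
def snap(n,f=None):
    m=arm.camera_model(n)
    p,d=arm.camera(n)
    if f: cv2.imwrite(f,p[:,:,::-1])
    return p,d,m
def rays(n,m,uv):
    uv=np.atleast_2d(uv).astype(float); f=240/np.tan(np.radians(m['vfov']/2))
    q=(uv-[m['cx'],m['cy']])/f
    if n=='wrist':
        r=np.linalg.norm(q,axis=1,keepdims=True)+1e-9; q=q/r*np.tan(r)
    T=np.linalg.inv(np.array(m['camera_from_world']))
    c=np.c_[q[:,0],-q[:,1],-np.ones(len(q))]
    return T[:3,3],c@T[:3,:3].T
def onz(n,m,uv,z):
    o,r=rays(n,m,uv); return o+r*((z-o[2])/r[:,2:])
def cloud(n,m,uv,d):
    uv=np.asarray(uv,int); o,r=rays(n,m,uv); return o+r*d[uv[:,1],uv[:,0]][:,None]
def wells(n,p,m,box,thr=32,z=.016):
    u0,v0,u1,v1=box; k=np.zeros(p.shape[:2],np.uint8)
    k[v0:v1,u0:u1]=p[v0:v1,u0:u1].max(2)<thr
    cs,_=cv2.findContours(cv2.morphologyEx(k,cv2.MORPH_OPEN,np.ones((3,3))),cv2.RETR_EXTERNAL,cv2.CHAIN_APPROX_NONE)
    for c in cs:
        if 150<cv2.contourArea(c)<9000:
            for zz in (.004,.016):
                P=onz(n,m,c[:,0],zz); e=cv2.fitEllipse((P[:,:2]*1000).astype(np.float32))
                print(c[:,0].mean(0).round(),'z',zz,'centre',np.round(e[0],1),'axes',np.round(e[1],1))
def rect(n,m,d,box,lo=.013,hi=.022):
    u0,v0,u1,v1=box; uu,vv=np.meshgrid(range(u0,u1),range(v0,v1)); uv=np.c_[uu.ravel(),vv.ravel()]
    P=cloud(n,m,uv,d); Q=P[(P[:,2]>lo)&(P[:,2]<hi)&(d[uv[:,1],uv[:,0]]>0)][:,:2]*1000
    print('rect',cv2.minAreaRect(Q.astype(np.float32)))
def thing(n,p,d,m,t,h):
    for r in arm.trace(t,n):
        ys,xs=np.nonzero(r['pixels']); P=cloud(n,m,np.c_[xs,ys],d); Q=P[(P[:,2]>h-.006)&(P[:,2]<h+.006)]
        if len(Q)<6: continue
        (a,b),rr=cv2.minEnclosingCircle((Q[:,:2]*1000).astype(np.float32))
        print(t,round(r['confidence'],2),'px',xs.mean().round(),ys.mean().round(),'circ',np.round([a,b,rr],1),'meanz',Q[:,2].mean().round(4),'rgb',p[ys,xs].mean(0).round())
    print('   mark',[(np.round(np.array(r['xyz'])*1000,1).tolist(),round(r['confidence'],2)) for r in arm.mark_of(t,n)])
E
python3 - <<'E'
from h import *
p,d,m=snap('wrist')
print('wrist two');wells('wrist',p,m,(255,50,465,245));rect('wrist',m,d,(255,50,465,245))
thing('wrist',p,d,m,'stopper_large',.028)
thing('wrist',p,d,m,'crucible_a',.033)
p,d,m=snap('top')
print('top two');wells('top',p,m,(435,215,500,330));rect('top',m,d,(430,205,505,340))
print('top three');wells('top',p,m,(150,215,222,330));rect('top',m,d,(145,205,225,340))
E
```

```text
wrist two
rect ((497.9377746582031, -327.3195495605469), (216.89935302734375, 248.0198974609375), 89.1639633178711)
stopper_large 0.69 px 212.0 68.0 circ [437.  -89.3  13.3] meanz 0.0279 rgb [133. 124. 105.]
   mark [([435.4, -87.8, 2.1], 0.81)]
crucible_a 0.75 px 397.0 4.0 circ [ 643.8 -171.3   18.2] meanz 0.0325 rgb [77. 44. 95.]
crucible_a 0.71 px 96.0 19.0 circ [376.5  76.6  20.6] meanz 0.0313 rgb [104.  89.  31.]
crucible_a 0.67 px 149.0 15.0 circ [429.2  15.6  21. ] meanz 0.0315 rgb [114. 112. 108.]
   mark [([431.9, 19.0, 0.1], 0.67), ([377.2, 76.6, -2.3], 0.65), ([649.5, -164.9, 0.0], 0.49)]
top two
[466. 292.] z 0.004 centre [ 458.5 -279. ] axes [63.5 64.7]
[466. 292.] z 0.016 centre [ 458.8 -275.1] axes [62.7 63.8]
[465. 248.] z 0.004 centre [ 549.5 -279.7] axes [41.7 43. ]
[465. 248.] z 0.016 centre [ 548.6 -275.7] axes [41.2 42.4]
rect ((497.425048828125, -276.5068359375), (114.4353256225586, 245.5918731689453), 89.57544708251953)
top three
[181. 306.] z 0.004 centre [432.  303.6] axes [42.5 42.9]
[181. 306.] z 0.016 centre [432.7 299.9] axes [41.9 42.3]
[184. 275.] z 0.004 centre [493.5 299.1] axes [42.5 42.8]
[184. 275.] z 0.016 centre [493.3 295.5] axes [41.9 42.2]
[188. 242.] z 0.004 centre [561.9 294.2] axes [55.9 56.3]
[188. 242.] z 0.016 centre [560.8 290.7] axes [55.1 55.6]
rect ((507.2301025390625, 305.513427734375), (265.4161376953125, 147.3417205810547), 1.0289015769958496)
```

Run:
```python
from h import *
p,d,m=snap('wrist')
print(p[171,334],p[122,394],p[140,370]); t=(int(p[171,334].max())+int(p[140,370].max()))//2
wells('wrist',p,m,(255,50,465,245),t)
```

```text
[34 33 34] [32 32 32] [ 98  98 102]
[334. 170.] z 0.004 centre [ 458.8 -276.2] axes [68.8 69.5]
[334. 170.] z 0.016 centre [ 459.2 -275.1] axes [66.9 67.5]
[394. 120.] z 0.004 centre [ 551.3 -277.5] axes [46.5 47. ]
[394. 120.] z 0.016 centre [ 549.1 -276.4] axes [45.2 45.7]
```

Call:
play_rows(series=[[[0.06,0.82,0],[0,0,0],60],[[0.06,0.82,0],[0,0,0],60],[[0.06,0.82,0],[0,0,0],60],[[0.06,0.82,0],[0,0,0],60],[[0.06,0.82,0],[0,0,0],60]])

```text
clock: 4.12
tcp_pos: [0.4273, -0.192, 0.2348]
orientation: [3.141, -0.0, 0.849]
ft_force: [0.2, 0.3, 0.6]
opening: 0.0598
grasp_force: 0.0
```

Call:
play_rows(series=[[[0.06,0.82,-0.6],[0,0,0],60],[[0.06,0.82,-0.8],[0,0,0],60],[[0.06,0.82,-0.8],[0,0,0],60],[[0.06,0.82,-0.8],[0,0,0],60],[[0.08,0.84,-0.8],[0,0,0],60]])

```text
clock: 4.75
tcp_pos: [0.4351, -0.0893, 0.1392]
orientation: [3.141, -0.0, 0.849]
ft_force: [0.7, -0.2, -0.2]
opening: 0.06
grasp_force: 0.0
```

Call:
play_rows(series=[[[0,0,-1],[0,0,0],60],[[0,0,-1],[0,0,0],60],[[0,0,-1],[0,0,0],60],[[0,0,0],[0,0,0],60],[[0,0,0],[0,0,0],60]])

```text
clock: 5.38
tcp_pos: [0.4358, -0.0906, 0.0657]
orientation: [3.14, -0.0, 0.849]
ft_force: [-0.2, -0.3, -0.5]
opening: 0.0603
grasp_force: 0.0
```

Run:
```python
from h import *
p,d,m=snap('wrist','pics/w2.png');o=arm.get_obs();print(o['clock'],o['tcp_pos'],o['orientation'])
thing('wrist',p,d,m,'stopper_large',.028)
for t,h in [('crucible_a',.033),('tin',.028),('beaker_small',.059)]: thing('wrist',p,d,m,t,h)
```

```text
5.425 [ 0.43611143 -0.09091916  0.06602829] [ 3.13937236e+00 -5.49937809e-04  8.48612320e-01]
stopper_large 0.88 px 319.0 247.0 circ [436.9 -87.9  13.1] meanz 0.0282 rgb [126. 118. 100.]
   mark [([434.4, -85.6, 2.4], 0.57)]
crucible_a 0.93 px 202.0 149.0 circ [428.4  15.8  20.7] meanz 0.0319 rgb [118. 116. 112.]
crucible_a 0.85 px 102.0 141.0 circ [376.4  77.6  21.2] meanz 0.0316 rgb [108.  93.  32.]
crucible_a 0.57 px 589.0 150.0 circ [ 649.7 -164.1   21.9] meanz 0.0315 rgb [50. 28. 63.]
   mark [([429.5, 17.5, 5.3], 0.88), ([377.3, 79.7, -0.0], 0.84), ([648.9, -164.4, 2.0], 0.79)]
tin 0.62 px 134.0 18.0 circ [457.6 138.2  25.9] meanz 0.0281 rgb [118. 116. 115.]
   mark [([457.6, 142.8, 2.3], 0.63)]
   mark []
```

View pics/w2.png

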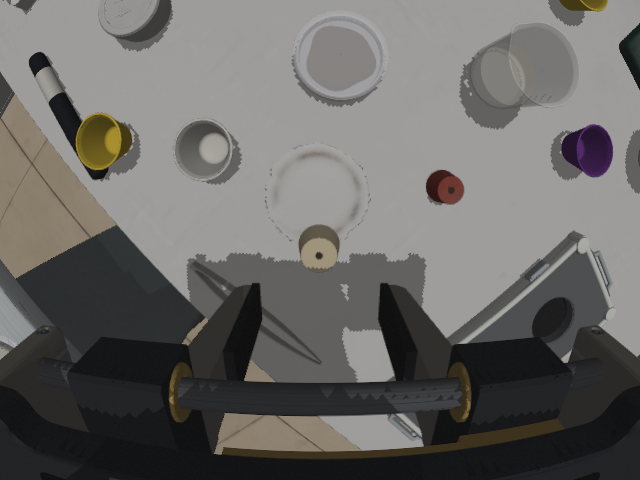

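The wrist view shows the stopper centred ahead of the fingers at (319,247), with both fingers clear of the watch glass. I'll descend and grip.

Call:
play_rows(series=[[[0.04,0.08,-0.7],[0,0,0],60],[[0,0,-0.7],[0,0,0],60],[[0,0,-0.64],[0,0,0],60],[[0,0,0],[0,0,0],60],[[0,0,0],[0,0,0],25]])

```text
clock: 6.45
tcp_pos: [0.4365, -0.0889, 0.0141]
orientation: [3.141, -0.0, 0.848]
ft_force: [0.2, -0.9, 0.8]
opening: 0.0516
grasp_force: 0.0
```

Call:
play_rows(series=[[[0,0,0],[0,0,0],15],[[0,0,0],[0,0,0],15],[[0,0,0],[0,0,0],15],[[0,0,0],[0,0,0],15],[[0,0,0],[0,0,0],15]])

```text
clock: 7.08
tcp_pos: [0.4361, -0.0887, 0.0137]
orientation: [-3.142, -0.0, 0.848]
ft_force: [-0.6, 0.5, 0.4]
opening: 0.0149
grasp_force: 0.0
```

Call:
play_rows(series=[[[0,0,0.4],[0,0,0],15],[[0,0,0.8],[0,0,0],15],[[0,0,0.8],[0,0,-0.5],15],[[0,0,0.8],[0,0,-0.5],15],[[0,0,0.8],[0,0,-0.5],15]])

```text
clock: 7.7
tcp_pos: [0.4363, -0.0888, 0.1051]
orientation: [3.141, -0.0, 0.637]
ft_force: [0.9, 0.1, 0.8]
opening: 0.0147
grasp_force: 0.0
```

Run:
```python
from h import *
p,d,m=snap('wrist','pics/w3.png')
thing('wrist',p,d,m,'stopper_large',.028)
o,r=rays('wrist',m,[[319,244]]);print(o,r)
p,d,m=snap('top'); thing('top',p,d,m,'stopper_large',.028)
```

```text
stopper_large 0.81 px 320.0 235.0 circ [437.1 -87.8  13.2] meanz 0.0281 rgb [136. 128. 108.]
   mark [([436.0, -86.4, 2.4], 0.64), ([539.5, -116.6, 2.0], 0.57)]
[ 0.50043104 -0.04083854  0.30571991] [[-0.2269099  -0.16669926 -0.95954684]]
   mark []
```

View pics/w3.png

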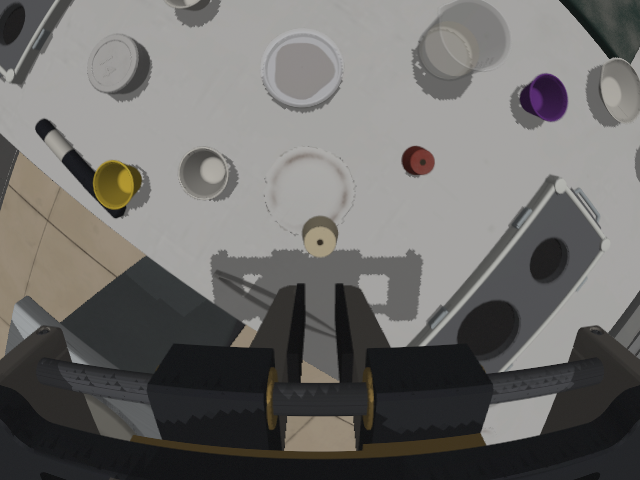

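The stopper at (320,235) has not moved, although the fingers closed to 15 mm. I'll measure the fingertips in the depth image against the reported TCP.

Run:
```python
from h import *
p,d,m=snap('wrist');o=arm.get_obs()
print(o['clock'],o['tcp_pos'],o['opening'],o['grasp_force'])
px=[[300,u] for u in (284,286,290,300,320,340)]+[[340,u] for u in (284,286,290,300,320,340)]+[[290,290],[350,290],[280,320],[320,240]]
for a,b in zip(px,cloud('wrist',m,px,d)): print(a,d[a[1],a[0]].round(4),b.round(4))
p,d,m=snap('top')
c=np.array(m['camera_from_world'])@np.r_[o['tcp_pos'],1];f=240/np.tan(np.radians(m['vfov']/2));u,v=m['cx']-f*c[0]/c[2],m['cy']+f*c[1]/c[2];print(u,v)
u,v=int(u),int(v);cv2.imwrite('pics/t3.png',cv2.resize(p[v-60:v+60,u-80:u+80,::-1],None,fx=4,fy=4))
p,d,m=snap('scene')
c=np.array(m['camera_from_world'])@np.r_[o['tcp_pos'],1];f=240/np.tan(np.radians(m['vfov']/2));u,v=m['cx']-f*c[0]/c[2],m['cy']+f*c[1]/c[2];print(u,v)
u,v=int(u),int(v);k=np.ascontiguousarray(p[v-70:v+70,u-90:u+90,::-1]);cv2.imwrite('pics/s3.png',cv2.resize(k,None,fx=4,fy=4))
```

```text
8.05 [ 0.43540694 -0.0883541   0.10273265] 0.015061458298053866 0.0
[300, 284] 0.1827 [ 0.4374 -0.0746  0.1337]
[300, 286] 0.1795 [ 0.4377 -0.0746  0.1371]
[300, 290] 0.1755 [ 0.4376 -0.0749  0.1413]
[300, 300] 0.1636 [ 0.4384 -0.0751  0.1536]
[300, 320] 0.1454 [ 0.439  -0.0758  0.1725]
[300, 340] 0.1424 [ 0.434  -0.0797  0.1775]
[340, 284] 0.1823 [ 0.4493 -0.0904  0.1341]
[340, 286] 0.1797 [ 0.4492 -0.0902  0.1369]
[340, 290] 0.1769 [ 0.4485 -0.0906  0.1399]
[340, 300] 0.1642 [ 0.4488 -0.0895  0.153 ]
[340, 320] 0.1459 [ 0.4482 -0.0888  0.172 ]
[340, 340] 0.1345 [ 0.4464 -0.0894  0.1845]
[290, 290] 0.1774 [ 0.434  -0.0714  0.1395]
[350, 290] 0.1768 [ 0.4514 -0.0944  0.14  ]
[280, 320] 0.1455 [ 0.4341 -0.0695  0.1724]
[320, 240] 0.286 [ 0.4374 -0.0869  0.0282]
380.15203005460575 306.17222186392706
394.350272927784 207.92906603355516
```

View pics/s3.png

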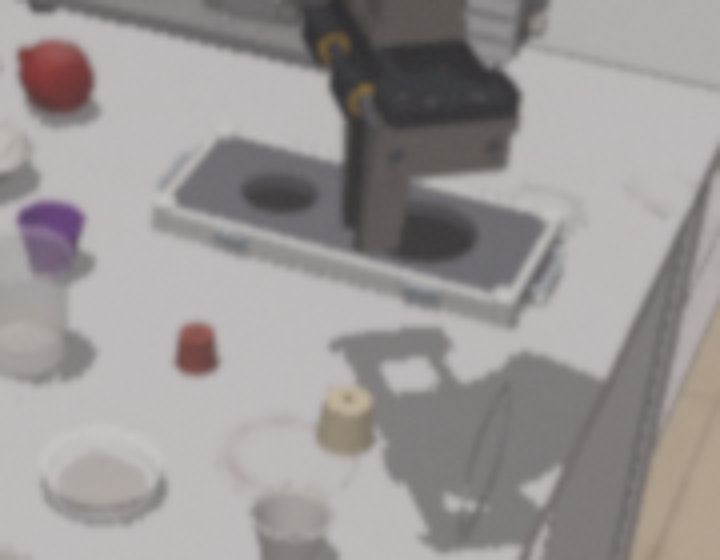

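The scene crop shows the fingertips at crop (375,250), above where the reported TCP projects (360,280). Wrist depth agrees that the real tips are about 3 cm higher than the reported TCP. I'll quantify that.

Run:
```python
from h import *
p,d,m=snap('wrist');o=arm.get_obs();t=o['tcp_pos'];print(t)
R=cv2.Rodrigues(np.array([0,0,o['orientation'][2]]))[0]
uu,vv=np.meshgrid(range(255,390),range(275,330));uv=np.c_[uu.ravel(),vv.ravel()]
P=cloud('wrist',m,uv,d);k=d[uv[:,1],uv[:,0]]<.2
P=P[k];Q=(P-t)@R   # tool-aligned, z world
for lo in (-.03,0):
  s=Q[(Q[:,1]>lo)&(Q[:,1]<lo+.03)]
  print('tip z off',np.percentile(s[:,2],[0,1,3,5,10]).round(4),'x',s[s[:,2]<.045][:,0].min().round(4),s[s[:,2]<.045][:,0].max().round(4),'y',s[s[:,2]<.045][:,1].min().round(4),s[s[:,2]<.045][:,1].max().round(4))
# known check: table z & scene tip
p,d,m=snap('scene')
u0,v0=394,208
uu,vv=np.meshgrid(range(u0-15,u0+25),range(v0-30,v0+5));uv=np.c_[uu.ravel(),vv.ravel()]
P=cloud('scene',m,uv,d);k=np.linalg.norm(P[:,:2]-t[:2],axis=1)<.04
print('scene low z of gripper - tcp',np.percentile(P[k][P[k][:,2]>.06][:,2]-t[2],[0,1,3,5]).round(4))
print(arm.camera_model('wrist')['camera_from_world'])
```

```text
[ 0.43566069 -0.08847501  0.10301392]
tip z off [0.0293 0.0309 0.0324 0.0333 0.0364] x -0.0095 0.0105 y -0.0201 -0.0068
tip z off [0.0291 0.0308 0.0325 0.0337 0.0372] x -0.0101 0.0107 y 0.0076 0.0209
scene low z of gripper - tcp [0.0298 0.0316 0.0328 0.0346]
[[ 5.95809961e-01 -8.03125234e-01 -5.91184545e-04 -3.30406107e-01]
 [ 7.69886972e-01  5.71360948e-01 -2.84289847e-01 -2.75501799e-01]
 [ 2.28658130e-01  1.68927578e-01  9.58738198e-01 -3.98647483e-01]
 [ 0.00000000e+00  0.00000000e+00  0.00000000e+00  1.00000000e+00]]
```

The real tips sit about 29.5 mm above the reported z, with x and y exact. I'll retry with that correction.

Call:
play_rows(series=[[[0,0,-1],[0,0,0.5],55],[[0,0,-1],[0,0,0.5],55],[[0,0,-1],[0,0,0.5],55],[[0,0,-0.9],[0,0,0],55],[[0,0,-0.44],[0,0,0],55]])

```text
clock: 8.88
tcp_pos: [0.4352, -0.0882, -0.0061]
orientation: [-3.139, 0.001, 0.848]
ft_force: [0.1, 0.1, 0.4]
opening: 0.0551
grasp_force: 0.0
```

Call:
play_rows(series=[[[0,0,-0.2],[0,0,0],55],[[0,0,-0.2],[0,0,0],55],[[0,0,0],[0,0,0],55],[[0,0,0],[0,0,0],40],[[0,0,0],[0,0,0],20]])

```text
clock: 9.5
tcp_pos: [0.4365, -0.0889, -0.0144]
orientation: [3.141, -0.0, 0.848]
ft_force: [0.1, -0.6, 0.5]
opening: 0.0373
grasp_force: 0.0
```

Call:
play_rows(series=[[[0,0,0],[0,0,0],20],[[0,0,0],[0,0,0],20],[[0,0,0],[0,0,0],20],[[0,0,0],[0,0,0],20],[[0,0,0],[0,0,0],20]])

```text
clock: 10.12
tcp_pos: [0.4364, -0.0888, -0.0146]
orientation: [3.141, -0.0, 0.848]
ft_force: [-0.5, 1.0, 4.1]
opening: 0.0302
grasp_force: 10.0
```

Call:
play_rows(series=[[[0,0,0.4],[0,0,0],20],[[0,0,0.8],[0,0,0],20],[[0,0,1],[0,0,0],20],[[0,0,1],[0,0,0],20],[[0,0,1],[0,0,0],20]])

```text
clock: 10.75
tcp_pos: [0.4359, -0.0886, 0.0913]
orientation: [-3.142, 0.0, 0.848]
ft_force: [-0.9, -0.1, 0.3]
opening: 0.0303
grasp_force: 10.0
```

Call:
play_rows(series=[[[0,0.98,0.2],[0,0,-0.55],20],[[0,0.98,0.2],[0,0,-0.55],20],[[0,0.98,0.2],[0,0,-0.55],20],[[0,0.98,0.2],[0,0,-0.55],20],[[0,0.98,0.2],[0,0,-0.55],20]])

```text
clock: 11.38
tcp_pos: [0.4359, 0.0347, 0.1156]
orientation: [3.142, -0.0, 0.462]
ft_force: [-1.1, 0.6, -0.2]
opening: 0.0301
grasp_force: 10.0
```

Call:
play_rows(series=[[[0,0.98,0],[0,0,-0.55],20],[[0,0.98,0],[0,0,-0.55],20],[[0,0.98,0],[0,0,-0.55],20],[[0,0.98,0],[0,0,-0.55],20],[[0,0.98,0],[0,0,-0.55],20]])

```text
clock: 12.0
tcp_pos: [0.4359, 0.1571, 0.1155]
orientation: [3.142, 0.0, 0.078]
ft_force: [0.8, 0.6, -0.5]
opening: 0.0303
grasp_force: 10.0
```

Call:
play_rows(series=[[[0,0.98,0],[0,0,0],20],[[0,0.98,0],[0,0,0],20],[[0,0.98,0],[0,0,0],20],[[0,0.98,0],[0,0,0],20],[[0,0.98,0],[0,0,0],20]])

```text
clock: 12.62
tcp_pos: [0.4358, 0.2796, 0.1154]
orientation: [3.142, 0.0, 0.081]
ft_force: [0.9, -0.5, -1.1]
opening: 0.0305
grasp_force: 10.0
```

Run:
```python
from h import *
p,d,m=snap('wrist','pics/w4.png');o=arm.get_obs();print(o['tcp_pos'],o['orientation'],o['opening'],o['grasp_force'])
wells('wrist',p,m,(200,60,640,300),65)
for t,h in [('crucible_a',.033),('tin',.028)]: thing('wrist',p,d,m,t,h)
```

```text
[0.43570042 0.28186026 0.11558481] [-3.13972793e+00 -3.36842395e-04  8.17862346e-02] 0.03027936038239144 10.000406205654144
[276. 293.] z 0.004 centre [374.6 314.6] axes [15.2 32.3]
[276. 293.] z 0.016 centre [380.  313.5] axes [14.6 31. ]
[363. 293.] z 0.004 centre [381. 236.] axes [15.3 32.7]
[363. 293.] z 0.016 centre [386.1 238. ] axes [14.7 31.4]
[292. 249.] z 0.004 centre [419.4 302.7] axes [58.5 88. ]
[292. 249.] z 0.016 centre [423.1 302.1] axes [56.3 84.6]
[304. 164.] z 0.004 centre [492.5 297.3] axes [47.3 47.5]
[304. 164.] z 0.016 centre [493.4 296.8] axes [45.5 45.6]
[317.  85.] z 0.004 centre [559.1 291.7] axes [52.9 64.4]
[317.  85.] z 0.016 centre [557.4 291.5] axes [50.9 61.9]
crucible_a 0.73 px 580.0 266.0 circ [428.2  16.5  20.7] meanz 0.0314 rgb [112. 110. 106.]
crucible_a 0.69 px 520.0 133.0 circ [541.2 119.1  21.2] meanz 0.0318 rgb [124. 122. 118.]
crucible_a 0.58 px 521.0 313.0 circ [376.4  78.4  20.7] meanz 0.0315 rgb [120. 103.  38.]
crucible_a 0.33 px 480.0 224.0 circ [457.5 140.2  26. ] meanz 0.0286 rgb [149. 147. 145.]
   mark [([433.4, 19.9, 1.8], 0.97), ([375.9, 77.0, -3.0], 0.9), ([536.8, 119.9, 0.9], 0.74)]
tin 0.79 px 480.0 224.0 circ [457.7 140.   26.1] meanz 0.0284 rgb [149. 148. 146.]
tin 0.18 px 520.0 134.0 circ [541.4 118.9  21. ] meanz 0.0293 rgb [124. 122. 118.]
   mark [([459.1, 139.5, -0.4], 0.62)]
```

View pics/w4.png

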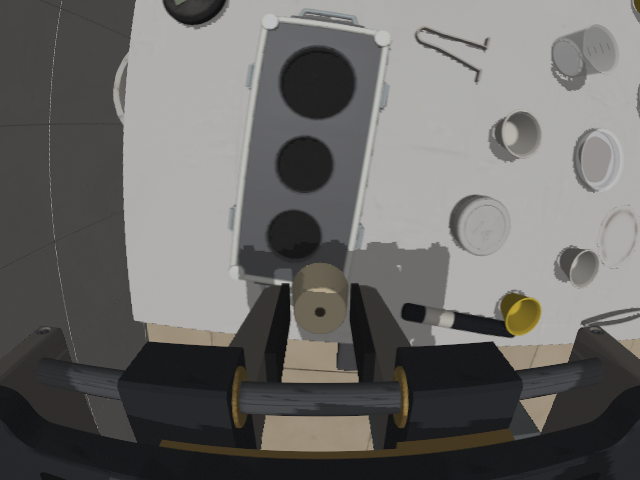

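The wrist view shows the stopper held upright at (320,300), with tray_three's wells at (293,233), (304,164) and (317,83). I'll place it in the near well.

Call:
play_rows(series=[[[-0.16,0.84,-1],[0,0,-0.5],20],[[0,0,-1],[0,0,-0.5],20],[[0,0,-1],[0,0,0],20],[[0,0,-0.9],[0,0,0],20],[[0,0,-0.5],[0,0,0],20]])

```text
clock: 13.5
tcp_pos: [0.4316, 0.2986, 0.0041]
orientation: [3.141, 0.002, -0.06]
ft_force: [0.1, -0.2, 0.5]
opening: 0.0305
grasp_force: 10.0
```

Call:
play_rows(series=[[[0,0,-0.3],[0,0,0],20],[[0,0,-0.2],[0,0,0],20],[[0,0,-0.1],[0,0,0],20],[[0,0,0],[0,0,0],20],[[0,0,0],[0,0,0],20]])

```text
clock: 14.12
tcp_pos: [0.4325, 0.3, -0.0094]
orientation: [-3.141, -0.001, -0.059]
ft_force: [-1.0, -0.8, -0.7]
opening: 0.0303
grasp_force: 10.0
```

Call:
play_rows(series=[[[0,0,0],[0,0,0],50],[[0,0,0],[0,0,0],50],[[0,0,0],[0,0,0],50],[[0,0,0.5],[0,0,0],50],[[0,0,0.9],[0,0,0],50]])

```text
clock: 14.75
tcp_pos: [0.4315, 0.2995, 0.0255]
orientation: [3.141, 0.001, -0.059]
ft_force: [0.6, 0.1, 0.5]
opening: 0.0501
grasp_force: 0.0
```

Call:
play_rows(series=[[[0,0,0.9],[0,0,0],65],[[0,0,0.9],[0,0,0],65],[[0,0,0.8],[0,0,0],65],[[0.54,-0.9,0],[0,0,0],65],[[0.54,-0.9,0],[0,0,0],65]])

```text
clock: 15.38
tcp_pos: [0.4599, 0.2546, 0.0916]
orientation: [-3.141, -0.002, -0.058]
ft_force: [0.9, -0.2, 0.8]
opening: 0.0649
grasp_force: 0.0
```

Call:
play_rows(series=[[[0.54,-0.9,0],[0,0,0],65],[[0.54,-0.9,0],[0,0,0],65],[[0.54,-0.9,0],[0,0,0],65],[[0.54,-0.9,0],[0,0,0],65],[[0.54,-0.9,0],[0,0,0],65]])

```text
clock: 16.0
tcp_pos: [0.5274, 0.1416, 0.0912]
orientation: [-3.141, -0.001, -0.059]
ft_force: [0.1, -0.0, 1.0]
opening: 0.065
grasp_force: 0.0
```

Call:
play_rows(series=[[[0.57,-0.95,0],[0,0,0],65],[[0,0,-0.6],[0,0,0],65],[[0,0,-0.6],[0,0,0],65],[[0,0,0],[0,0,0],65],[[0,0,0],[0,0,0],65]])

```text
clock: 16.62
tcp_pos: [0.5405, 0.1192, 0.0601]
orientation: [-3.142, 0.0, -0.058]
ft_force: [0.6, -0.1, -0.6]
opening: 0.065
grasp_force: 0.0
```

Run:
```python
from h import *
p,d,m=snap('wrist');o=arm.get_obs();print(o['tcp_pos'],o['orientation'],o['opening'])
for t,h in [('crucible_a',.033),('stopper_large',.032),('beaker_small',.059)]: thing('wrist',p,d,m,t,h)
p,d,m=snap('top');thing('top',p,d,m,'stopper_large',.032)
```

```text
[0.54092317 0.11911031 0.06049235] [-3.14153373e+00 -4.53276937e-04 -5.83428843e-02] 0.06513069103582304
crucible_a 0.92 px 378.0 433.0 circ [377.1  78.3  20.7] meanz 0.0311 rgb [100.  86.  30.]
crucible_a 0.69 px 636.0 104.0 circ [ 653.3 -147.1    8.2] meanz 0.0294 rgb [35. 21. 44.]
crucible_a 0.58 px 554.0 5.0 circ [726.  -66.   15.9] meanz 0.0318 rgb [93. 80. 29.]
   mark [([540.6, 119.8, 2.7], 0.65), ([648.2, -163.6, 4.7], 0.51)]
   mark []
   mark [([634.9, 51.4, 1.4], 0.8)]
   mark []
```

Call:
play_rows(series=[[[0,0,-0.9],[0,0,0],65],[[0,0,-0.9],[0,0,0],65],[[0,0,-0.7],[0,0,0],65],[[0,0,-0.5],[0,0,0],65],[[0,0,0],[0,0,0],65]])

```text
clock: 17.75
tcp_pos: [0.5401, 0.1186, -0.0157]
orientation: [3.142, 0.002, -0.059]
ft_force: [-0.3, -0.1, 0.3]
opening: 0.0652
grasp_force: 0.0
```

Call:
play_rows(series=[[[0,0,0],[0,0,0],50],[[0,0,0],[0,0,0],45],[[0,0,0],[0,0,0],25],[[0,0,0],[0,0,0],25],[[0,0,0],[0,0,0],25]])

```text
clock: 18.38
tcp_pos: [0.5416, 0.1186, -0.0142]
orientation: [-3.141, -0.001, -0.059]
ft_force: [1.0, -0.6, 3.5]
opening: 0.0388
grasp_force: 10.0
```

Call:
play_rows(series=[[[0,0,0],[0,0,0],25],[[0,0,0],[0,0,0],25],[[0,0,0.1],[0,0,0],25],[[0,0,0.15],[0,0,0],25],[[0,0,0.15],[0,0,0],25]])

```text
clock: 19.0
tcp_pos: [0.5405, 0.1185, -0.0049]
orientation: [3.141, 0.001, -0.059]
ft_force: [-0.2, 0.4, -0.7]
opening: 0.0389
grasp_force: 10.0
```

Run:
```python
from h import *
p,d,m=snap('wrist','pics/w5.png');o=arm.get_obs();print(o['tcp_pos'],o['orientation'],o['opening'],o['grasp_force'])
```

```text
[ 0.54106053  0.11853897 -0.00427714] [ 3.14159143e+00 -3.28046544e-04 -5.92050261e-02] 0.038886624492411356 10.000073011033237
```

View pics/w5.png

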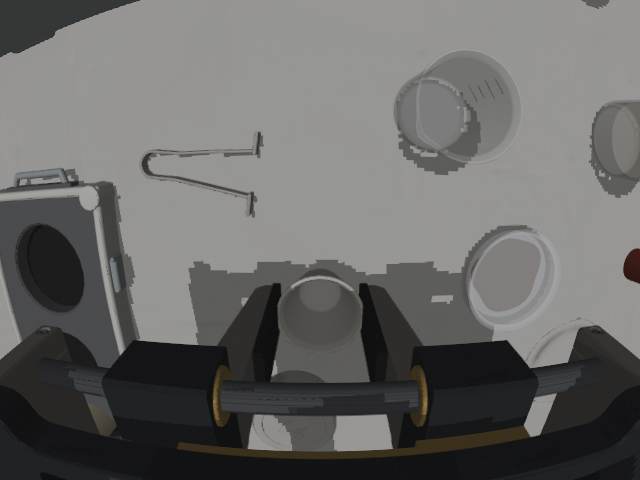

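The crucible is held upright at (320,312), and its shadow shows it is lifted. I'll carry it to the middle well.

Call:
play_rows(series=[[[0,0,0.6],[0,0,0],25],[[0,0,0.8],[0,0,0],25],[[0,0,0.8],[0,0,0],25],[[-0.1,0.4,0.6],[0,0,0],25],[[-0.2,0.8,0],[0,0,0],25]])

```text
clock: 19.68
tcp_pos: [0.5345, 0.1494, 0.067]
orientation: [-3.141, -0.003, -0.06]
ft_force: [0.2, 0.4, -0.1]
opening: 0.0392
grasp_force: 10.0
```

Call:
play_rows(series=[[[-0.25,0.9,0],[0,0,0],25],[[-0.25,0.9,0],[0,0,0],25],[[-0.25,0.9,0],[0,0,0],25],[[-0.25,0.9,0],[0,0,0],25],[[-0.25,0.9,0],[0,0,0],25]])

```text
clock: 20.3
tcp_pos: [0.5003, 0.2629, 0.0641]
orientation: [3.141, 0.002, -0.058]
ft_force: [-0.7, -0.0, -0.2]
opening: 0.0393
grasp_force: 10.0
```

Call:
play_rows(series=[[[-0.25,0.9,0],[0,0,0],25],[[-0.1,0.52,0],[0,0,0],25],[[0,0,0],[0,0,0],25],[[0,0,-0.5],[0,0,0],25],[[0,0,-0.7],[0,0,0],25]])

```text
clock: 20.92
tcp_pos: [0.4937, 0.296, 0.0342]
orientation: [3.142, -0.0, -0.06]
ft_force: [-0.1, 0.5, -0.3]
opening: 0.0391
grasp_force: 10.0
```

Run:
```python
from h import *
p,d,m=snap('wrist','pics/w6.png');o=arm.get_obs();print(o['tcp_pos'],o['opening'],o['grasp_force'])
thing('wrist',p,d,m,'beaker_small',.059)
wells('wrist',p,m,(220,60,420,290),65)
```

```text
[0.49132267 0.29507443 0.03107582] 0.03927898326201586 9.999860082753003
   mark [([633.8, 52.5, 1.5], 0.66)]
[320. 268.] z 0.004 centre [488.1 295.7] axes [44.5 91. ]
[320. 268.] z 0.016 centre [492.6 295.5] axes [42.2 86.2]
[320. 158.] z 0.004 centre [560.4 291. ] axes [62.1 62.3]
[320. 158.] z 0.016 centre [561.1 291. ] axes [58.8 59.1]
```

View pics/w6.png

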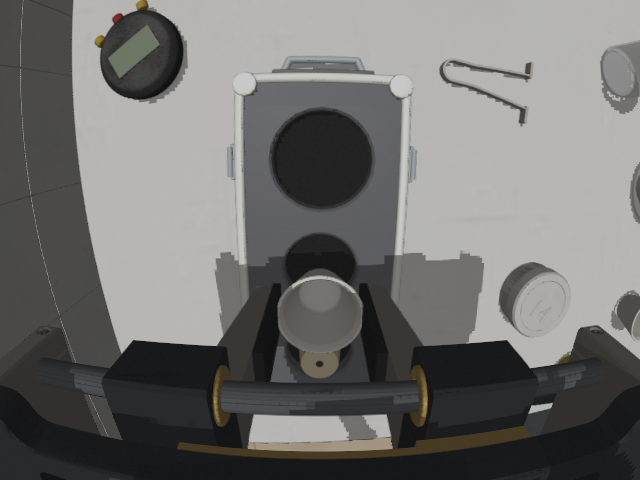

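The stopper is seen in the near well at (320,363), and the crucible is lined up over the middle well at (320,262). I'll set it down slowly.

Call:
play_rows(series=[[[0,0,-0.6],[0,0,0],25],[[0,0,-0.6],[0,0,0],25],[[0,0,-0.35],[0,0,0],25],[[0,0,-0.2],[0,0,0],25],[[0,0,-0.07],[0,0,0],25]])

```text
clock: 21.7
tcp_pos: [0.4935, 0.2965, -0.0102]
orientation: [3.141, 0.0, -0.059]
ft_force: [-2.3, -0.9, 5.2]
opening: 0.0388
grasp_force: 10.0
```

Call:
play_rows(series=[[[0,0,0],[0,0,0],25],[[0,0,0],[0,0,0],45],[[0,0,0],[0,0,0],55],[[0,0,0],[0,0,0],60],[[0,0,0.3],[0,0,0],60]])

```text
clock: 22.32
tcp_pos: [0.4928, 0.2963, -0.0031]
orientation: [3.141, 0.001, -0.059]
ft_force: [-0.3, -0.6, -0.3]
opening: 0.0599
grasp_force: 0.0
```

Call:
play_rows(series=[[[0,0,0.9],[0,0,0],60],[[0,0,0.9],[0,0,0],60],[[0,0,0.9],[0,0,0],60],[[0,0,0.9],[0,0,0],60],[[0,0,0.6],[0,0,0],75]])

```text
clock: 22.95
tcp_pos: [0.494, 0.2968, 0.104]
orientation: [-3.141, -0.002, -0.059]
ft_force: [0.8, 0.5, 0.2]
opening: 0.0683
grasp_force: 0.0
```

Call:
play_rows(series=[[[0.5,-0.88,0],[0,0,0],75],[[0.5,-0.88,0],[0,0,0],75],[[0.5,-0.88,0],[0,0,0],75],[[0.5,-0.88,0],[0,0,0],75],[[0.5,-0.88,0],[0,0,0],75]])

```text
clock: 23.58
tcp_pos: [0.5561, 0.1858, 0.1023]
orientation: [3.142, 0.0, -0.059]
ft_force: [-1.0, -0.1, -0.4]
opening: 0.0747
grasp_force: 0.0
```

Call:
play_rows(series=[[[0.5,-0.88,0],[0,0,0],75],[[0.5,-0.88,0],[0,0,0],75],[[0.5,-0.88,0],[0,0,0],75],[[0.5,-0.88,0],[0,0,0],75],[[0.5,-0.88,0],[0,0,0],75]])

```text
clock: 24.2
tcp_pos: [0.6189, 0.0755, 0.1022]
orientation: [-3.142, 0.0, -0.059]
ft_force: [0.8, -0.1, 0.3]
opening: 0.0746
grasp_force: 0.0
```

Call:
play_rows(series=[[[0.5,-0.88,0],[0,0,0.4],75],[[0,0,0],[0,0,0],75],[[0,0,0],[0,0,0],75],[[0,0,0],[0,0,0],75],[[0,0,0],[0,0,0],75]])

```text
clock: 24.82
tcp_pos: [0.6306, 0.0553, 0.1023]
orientation: [-3.141, 0.0, -0.003]
ft_force: [-0.9, 0.9, 0.5]
opening: 0.0752
grasp_force: 0.0
```

Run:
```python
from h import *
p,d,m=snap('wrist','pics/w7.png');o=arm.get_obs();print(o['tcp_pos'],o['orientation'],o['opening'],o['grasp_force'])
for r in arm.trace('beaker_small','wrist'):
    k=r['pixels'].astype(np.uint8);c=max(cv2.findContours(k,0,1)[0],key=cv2.contourArea);print(round(r['confidence'],2),cv2.boundingRect(c))
thing('wrist',p,d,m,'beaker_small',.059)
p,d,m=snap('top','pics/t7.png');thing('top',p,d,m,'beaker_small',.059)
```

```text
[0.63063453 0.0551642  0.102196  ] [-3.14153866e+00  1.54193943e-04 -2.68603161e-03] 0.07534369733554695 0.0
0.91 (287, 209, 67, 76)
beaker_small 0.91 px 320.0 248.0 circ [631.1  55.8  24.2] meanz 0.0576 rgb [111. 111. 110.]
   mark [([632.8, 53.3, -1.1], 0.63)]
beaker_small 0.86 px 303.0 209.0 circ [626.7  54.   22.4] meanz 0.0573 rgb [132. 129. 125.]
   mark [([628.9, 54.6, -2.9], 0.73), ([625.7, -79.3, -3.0], 0.37)]
```

View pics/w7.png

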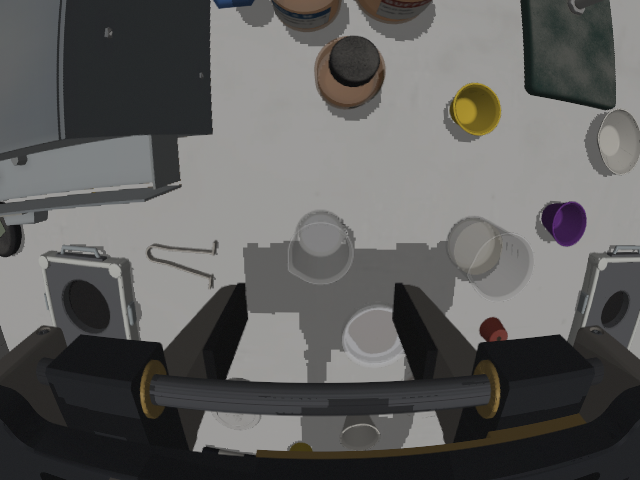

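The small beaker shows at (321,247) with its spout at lower left (289,268), and the fingers are clear of everything. I'll turn a little away from the spout, descend and grip.

Call:
play_rows(series=[[[0.05,0,-0.9],[0,0,-0.7],75],[[0,0,-0.9],[0,0,-0.7],75],[[0,0,-0.9],[0,0,0],75],[[0,0,-0.8],[0,0,0],75],[[0,0,-0.58],[0,0,0],75]])

```text
clock: 25.8
tcp_pos: [0.6318, 0.0546, -0.001]
orientation: [3.142, 0.001, -0.199]
ft_force: [0.3, -0.3, 0.7]
opening: 0.0748
grasp_force: 0.0
```

Call:
play_rows(series=[[[0,0,0],[0,0,0],65],[[0,0,0],[0,0,0],55],[[0,0,0],[0,0,0],50],[[0,0,0],[0,0,0],35],[[0,0,0],[0,0,0],35]])

```text
clock: 26.42
tcp_pos: [0.6329, 0.0545, 0.001]
orientation: [-3.141, -0.002, -0.199]
ft_force: [-0.1, 1.3, 3.4]
opening: 0.0444
grasp_force: 10.0
```

Call:
play_rows(series=[[[0,0,0],[0,0,0],35],[[0,0,0],[0,0,0],35],[[0,0,0.1],[0,0,0],35],[[0,0,0.15],[0,0,0],35],[[0,0,0.15],[0,0,0],35]])

```text
clock: 27.05
tcp_pos: [0.6316, 0.0545, 0.0099]
orientation: [3.141, 0.001, -0.199]
ft_force: [-0.2, 0.4, 0.4]
opening: 0.0443
grasp_force: 10.0
```

Run:
```python
from h import *
p,d,m=snap('wrist','pics/w8.png');o=arm.get_obs();print(o['tcp_pos'],o['orientation'],o['opening'],o['grasp_force'])
```

```text
[0.63224474 0.0544919  0.01067418] [ 3.14153602e+00 -2.40881143e-04 -1.98779428e-01] 0.044560462590319046 10.000021265877876
```

View pics/w8.png

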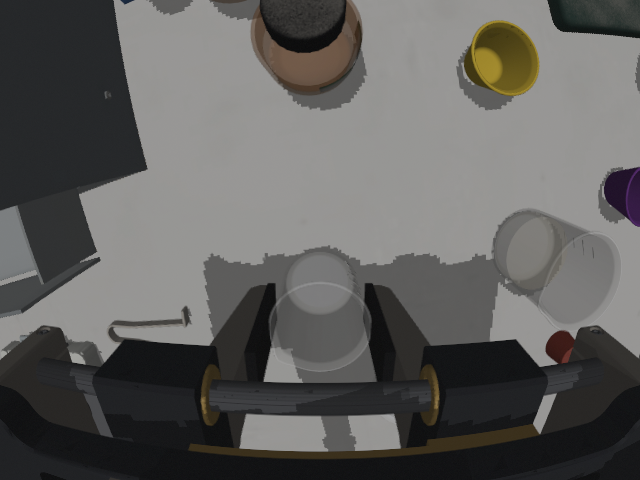

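The beaker is held upright at (320,320). I'll check the oven front's clearance before going to the far well.

Run:
```python
from h import *
p,d,m=snap('top')
uu,vv=np.meshgrid(range(95,260),range(120,215));uv=np.c_[uu.ravel(),vv.ravel()]
P=cloud('top',m,uv,d)
for lo,hi in((.03,.08),(.08,.12),(.12,.2),(.2,.35)):
    Q=P[(P[:,2]>lo)&(P[:,2]<hi)];print(lo,len(Q),Q[:,0].min().round(3),np.percentile(Q[:,0],1).round(3),Q[:,1].min().round(3))
```

```text
0.03 2165 0.668 0.676 0.143
0.08 1021 0.664 0.665 0.143
0.12 5565 0.615 0.676 0.125Traceback (most recent call last):
  File "<stdin>", line 6, in <module>
    return umr_minimum(a, axis, None, out, keepdims, initial, where)
ValueError: zero-size array to reduction operation minimum which has no identity
```

Call:
play_rows(series=[[[-0.2,0,0.5],[0,0,0],35],[[-0.8,0,0.6],[0,0,0],35],[[-0.9,0,0.6],[0,0,0.5],35],[[-0.7,0.2,0.6],[0,0,0.5],35],[[-0.24,0.7,0.1],[0,0,0],35]])

```text
clock: 27.78
tcp_pos: [0.5615, 0.0771, 0.072]
orientation: [-3.142, -0.003, -0.061]
ft_force: [0.2, 1.0, -0.3]
opening: 0.0442
grasp_force: 10.0
```

Call:
play_rows(series=[[[0,0.9,0],[0,0,0],35],[[0,0.9,0],[0,0,0],35],[[0,0.9,0],[0,0,0],35],[[0,0.9,0],[0,0,0],35],[[0,0.9,0],[0,0,0],35]])

```text
clock: 28.4
tcp_pos: [0.5609, 0.1913, 0.0699]
orientation: [-3.141, 0.0, -0.06]
ft_force: [0.6, -0.4, -1.0]
opening: 0.0445
grasp_force: 10.0
```

Call:
play_rows(series=[[[0,0.9,0],[0,0,0],35],[[0,0.9,0],[0,0,0],35],[[0,0.9,0],[0,0,0],35],[[0,0.9,0],[0,0,0],35],[[0,0.46,0],[0,0,0],35]])

```text
clock: 29.02
tcp_pos: [0.561, 0.2926, 0.0701]
orientation: [-3.142, -0.0, -0.058]
ft_force: [0.2, 0.5, -0.6]
opening: 0.0449
grasp_force: 10.0
```

Call:
play_rows(series=[[[0,0,0],[0,0,0],35],[[0,0,-0.5],[0,0,0],35],[[0,0,-0.6],[0,0,0],35],[[0,0,0],[0,0,0],35],[[0,0,0],[0,0,0],35]])

```text
clock: 29.65
tcp_pos: [0.5611, 0.2908, 0.0425]
orientation: [3.141, 0.0, -0.06]
ft_force: [-1.3, 0.6, -0.5]
opening: 0.0446
grasp_force: 10.0
```

Run:
```python
from h import *
p,d,m=snap('wrist','pics/w9.png');o=arm.get_obs();print(o['tcp_pos'],o['orientation'],o['opening'],o['grasp_force'])
```

```text
[0.56146909 0.29093355 0.04295597] [-3.14143215e+00 -4.69294773e-04 -5.95089027e-02] 0.044297200512534066 9.999961183348205
```

View pics/w9.png

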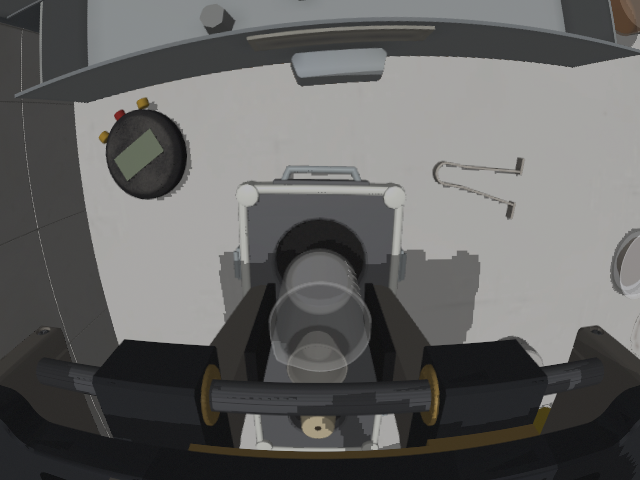

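The beaker is centred over the far well at (320,260), with the crucible at (318,362) and the stopper at (318,425) upright behind it. I'll lower it.

Call:
play_rows(series=[[[0,0,-0.5],[0,0,0],35],[[0,0,-0.4],[0,0,0],35],[[0,0,-0.3],[0,0,0],35],[[0,0,-0.2],[0,0,0],35],[[0,0,-0.1],[0,0,0],35]])

```text
clock: 30.32
tcp_pos: [0.5611, 0.2911, 0.005]
orientation: [3.142, 0.0, -0.059]
ft_force: [-1.1, -0.4, 8.2]
opening: 0.0444
grasp_force: 10.0
```

Call:
play_rows(series=[[[0,0,0],[0,0,0],35],[[0,0,0],[0,0,0],50],[[0,0,0],[0,0,0],60],[[0,0,0],[0,0,0],68],[[0,0,0.3],[0,0,0],68]])

```text
clock: 30.95
tcp_pos: [0.5606, 0.2909, 0.0124]
orientation: [3.141, 0.001, -0.059]
ft_force: [-0.7, 0.8, -0.4]
opening: 0.068
grasp_force: 0.0
```

Call:
play_rows(series=[[[0,0,0.8],[0,0,0],68],[[0,0,0.9],[0,0,0],68],[[0,0,0.9],[0,0,0],68],[[0,0,0.9],[0,0,0],68],[[0,0,0],[0,0,0],68]])

```text
clock: 31.58
tcp_pos: [0.5634, 0.2918, 0.104]
orientation: [-3.139, -0.006, -0.059]
ft_force: [0.2, 0.3, -0.7]
opening: 0.0681
grasp_force: 0.0
```

Call:
play_rows(series=[[[-0.59,-0.87,0],[0,0,0],75],[[-0.59,-0.87,0],[0,0,0],75],[[-0.59,-0.87,0],[0,0,0],75],[[-0.59,-0.87,0],[0,0,0],75],[[-0.59,-0.87,0],[0,0,0],75]])

```text
clock: 32.2
tcp_pos: [0.4864, 0.1816, 0.0997]
orientation: [3.141, 0.001, -0.059]
ft_force: [-0.9, 0.3, 0.5]
opening: 0.0748
grasp_force: 0.0
```

Call:
play_rows(series=[[[-0.59,-0.87,0],[0,0,0],75],[[-0.59,-0.87,0],[0,0,0],75],[[0,0,-0.7],[0,0,0],75],[[0,0,-0.8],[0,0,0],75],[[0,0,0],[0,0,0],75]])

```text
clock: 32.83
tcp_pos: [0.4559, 0.1387, 0.061]
orientation: [3.141, 0.004, -0.059]
ft_force: [-1.3, -0.2, 0.1]
opening: 0.0749
grasp_force: 0.0
```

Run:
```python
from h import *
p,d,m=snap('wrist');o=arm.get_obs();print(o['tcp_pos'],o['opening'])
thing('wrist',p,d,m,'tin',.028)
thing('wrist',p,d,m,'crucible_a',.033)
```

```text
[0.45703472 0.13876451 0.06212112] 0.07490449112025815
tin 0.68 px 318.0 254.0 circ [457.9 139.5  26.3] meanz 0.0285 rgb [120. 119. 117.]
   mark [([458.4, 141.5, -0.9], 0.72)]
crucible_a 0.94 px 489.0 285.0 circ [428.5  15.8  21.1] meanz 0.0317 rgb [109. 108. 103.]
crucible_a 0.65 px 395.0 357.0 circ [376.3  81.1  20.1] meanz 0.0315 rgb [87. 75. 27.]
crucible_a 0.62 px 98.0 222.0 circ [494.5 296.4  20.8] meanz 0.0339 rgb [102. 100.  97.]
   mark [([493.9, 296.3, 2.4], 0.86), ([430.1, 17.5, -2.6], 0.74), ([376.9, 77.1, -2.7], 0.6)]
```

Call:
play_rows(series=[[[0.02,0.02,-0.9],[0,0,0],75],[[0,0,-0.9],[0,0,0],75],[[0,0,-0.8],[0,0,0],75],[[0,0,-0.48],[0,0,0],75],[[0,0,0],[0,0,0],75]])

```text
clock: 33.7
tcp_pos: [0.458, 0.1393, -0.0146]
orientation: [3.141, 0.001, -0.059]
ft_force: [0.2, -1.0, 0.0]
opening: 0.0749
grasp_force: 0.0
```

Call:
play_rows(series=[[[0,0,0],[0,0,0],65],[[0,0,0],[0,0,0],58],[[0,0,0],[0,0,0],40],[[0,0,0],[0,0,0],40],[[0,0,0],[0,0,0],40]])

```text
clock: 34.33
tcp_pos: [0.4589, 0.1393, -0.0138]
orientation: [-3.141, -0.001, -0.059]
ft_force: [0.0, -0.2, 5.2]
opening: 0.0514
grasp_force: 10.0
```

Call:
play_rows(series=[[[0,0,0.2],[0,0,0],40],[[0,0,0.7],[0,0,0],40],[[0,0,0.9],[0,0,0],40],[[0,0,0.9],[0,0,0],40],[[0,0,0.9],[0,0,0],40]])

```text
clock: 34.95
tcp_pos: [0.4579, 0.1393, 0.0762]
orientation: [3.142, 0.001, -0.059]
ft_force: [0.7, -0.1, -0.8]
opening: 0.0509
grasp_force: 10.0
```

Call:
play_rows(series=[[[0,-0.975,0],[0,0,0],40],[[0,-0.975,0],[0,0,0],40],[[0,-0.975,0],[0,0,0],40],[[0,-0.975,0],[0,0,0],40],[[0,-0.975,0],[0,0,0],40]])

```text
clock: 35.58
tcp_pos: [0.458, 0.0167, 0.0755]
orientation: [-3.142, 0.001, -0.059]
ft_force: [-0.0, 0.3, -0.2]
opening: 0.051
grasp_force: 10.0
```

Call:
play_rows(series=[[[0,-0.975,0],[0,0,0],40],[[0,-0.975,0],[0,0,0],40],[[0,-0.975,0],[0,0,0],40],[[0,-0.975,0],[0,0,0],40],[[0,-0.975,0],[0,0,0],40]])

```text
clock: 36.2
tcp_pos: [0.458, -0.1051, 0.0755]
orientation: [-3.141, 0.001, -0.059]
ft_force: [-0.0, 0.3, -0.7]
opening: 0.0513
grasp_force: 10.0
```

Call:
play_rows(series=[[[0,-0.975,0],[0,0,0],40],[[0,-0.975,0],[0,0,0],40],[[0,-0.975,0],[0,0,0],40],[[0,-0.975,0],[0,0,0],40],[[0,-0.975,0],[0,0,0],40]])

```text
clock: 36.83
tcp_pos: [0.458, -0.2269, 0.0755]
orientation: [-3.141, 0.001, -0.059]
ft_force: [-0.4, 0.1, -0.3]
opening: 0.0512
grasp_force: 10.0
```

Call:
play_rows(series=[[[0.02,-0.975,0],[0,0,0],40],[[0.02,-0.975,0],[0,0,0],40],[[0,0,0],[0,0,0],40],[[0,0,-0.5],[0,0,0],40],[[0,0,-0.5],[0,0,0],40]])

```text
clock: 37.45
tcp_pos: [0.4591, -0.274, 0.0494]
orientation: [-3.141, 0.001, -0.058]
ft_force: [-0.2, 0.9, -0.0]
opening: 0.0511
grasp_force: 10.0
```

Run:
```python
from h import *
p,d,m=snap('wrist','pics/w10.png');o=arm.get_obs();print(o['tcp_pos'],o['opening'],o['grasp_force'])
wells('wrist',p,m,(220,60,420,290),65)
```

```text
[ 0.45794615 -0.272947    0.04747976] 0.051248276462929884 9.99993234872818
[320. 255.] z 0.004 centre [ 440.4 -273.2] axes [89.3 94.4]
[320. 255.] z 0.016 centre [ 445.2 -273.4] axes [85.  89.8]
[315. 121.] z 0.004 centre [ 549.7 -276.3] axes [47.6 48. ]
[315. 121.] z 0.016 centre [ 549.2 -276.4] axes [45.3 45.6]
```

View pics/w10.png

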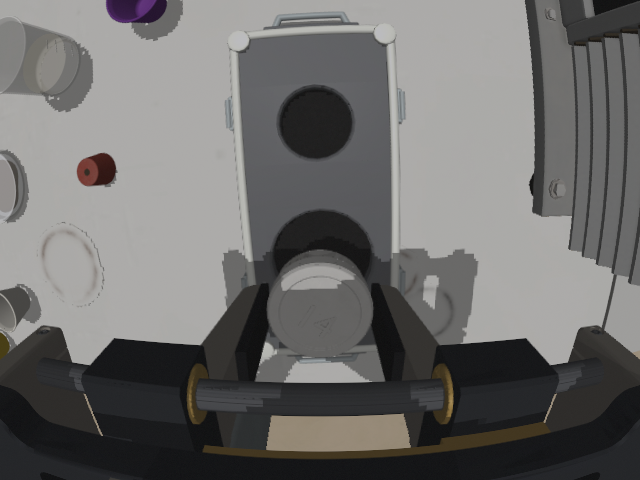

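The tin hangs level over the large well at (320,240), with the small well at (315,121). I'll set it down.

Call:
play_rows(series=[[[0,0,-0.8],[0,0,0],40],[[0,0,-0.7],[0,0,0],40],[[0,0,-0.5],[0,0,0],40],[[0,0,-0.3],[0,0,0],40],[[0,0,-0.1],[0,0,0],40]])

```text
clock: 38.12
tcp_pos: [0.4593, -0.275, -0.0097]
orientation: [-3.141, 0.0, -0.059]
ft_force: [0.4, -0.0, 0.3]
opening: 0.051
grasp_force: 10.0
```

Call:
play_rows(series=[[[0,0,0],[0,0,0],40],[[0,0,0],[0,0,0],58],[[0,0,0],[0,0,0],66],[[0,0,0],[0,0,0],66],[[0,0,0.4],[0,0,0],66]])

```text
clock: 38.75
tcp_pos: [0.4588, -0.2745, 0.0004]
orientation: [-3.14, 0.001, -0.059]
ft_force: [-0.4, 0.4, -0.4]
opening: 0.0659
grasp_force: 0.0
```

Call:
play_rows(series=[[[0,0,0.8],[0,0,0],66],[[0,0,0.9],[0,0,0],66],[[0,0,0.9],[0,0,0],66],[[0,0,0.9],[0,0,0],66],[[0,0.5,0],[0,0,0],66]])

```text
clock: 39.38
tcp_pos: [0.4609, -0.264, 0.0908]
orientation: [3.138, -0.004, -0.06]
ft_force: [0.6, -0.1, 0.7]
opening: 0.0661
grasp_force: 0.0
```

Call:
play_rows(series=[[[-0.1,0.93,0],[0,0,0],62],[[-0.1,0.93,0],[0,0,0],62],[[-0.1,0.93,0],[0,0,0],62],[[-0.1,0.93,0],[0,0,0],62],[[-0.1,0.93,0],[0,0,0],62]])

```text
clock: 40.0
tcp_pos: [0.4466, -0.1445, 0.0881]
orientation: [-3.141, 0.0, -0.059]
ft_force: [-0.2, 0.5, -1.0]
opening: 0.062
grasp_force: 0.0
```

Call:
play_rows(series=[[[-0.1,0.93,0],[0,0,0],62],[[-0.1,0.93,0],[0,0,0],62],[[-0.1,0.93,0],[0,0,0],62],[[-0.1,0.93,0],[0,0,0],62],[[-0.1,0.93,0],[0,0,0],62]])

```text
clock: 40.62
tcp_pos: [0.4339, -0.0284, 0.0881]
orientation: [-3.142, -0.0, -0.059]
ft_force: [0.5, 0.9, -0.2]
opening: 0.0621
grasp_force: 0.0
```

Call:
play_rows(series=[[[-0.1,0.93,0],[0,0,0],62],[[-0.1,0.93,0],[0,0,0],62],[[0,0,-0.6],[0,0,0],62],[[0,0,-0.6],[0,0,0],62],[[0,0,0],[0,0,0],62]])

```text
clock: 41.25
tcp_pos: [0.4277, 0.0163, 0.0562]
orientation: [-3.141, 0.004, -0.06]
ft_force: [-0.6, -0.2, -0.3]
opening: 0.062
grasp_force: 0.0
```

Run:
```python
from h import *
p,d,m=snap('wrist');o=arm.get_obs();print(o['tcp_pos'],o['opening'])
thing('wrist',p,d,m,'crucible_a',.033)
```

```text
[0.42848482 0.01612194 0.0570973 ] 0.062089303408635096
crucible_a 0.9 px 258.0 343.0 circ [372.3  66.   15.9] meanz 0.0317 rgb [104.  89.  30.]
crucible_a 0.74 px 5.0 200.0 circ [489.  280.9   8.2] meanz 0.0282 rgb [61. 60. 58.]
crucible_a 0.68 px 320.0 263.0 circ [428.6  15.9  20.8] meanz 0.0318 rgb [96. 95. 91.]
crucible_a 0.26 px 632.0 201.0 circ [ 454.5 -254.1   13.9] meanz 0.029 rgb [60. 59. 58.]
   mark [([377.3, 77.7, -2.4], 0.78), ([427.4, 18.7, -0.2], 0.76), ([500.9, -275.8, 1.0], 0.75), ([491.8, 298.5, 4.2], 0.62)]
```

Call:
play_rows(series=[[[0,0,-0.9],[0,0,0],62],[[0,0,-0.9],[0,0,0],62],[[0,0,-0.7],[0,0,0],62],[[0,0,-0.39],[0,0,0],62],[[0,0,0],[0,0,0],62]])

```text
clock: 42.02
tcp_pos: [0.4293, 0.0163, -0.0142]
orientation: [-3.141, 0.001, -0.06]
ft_force: [0.3, 0.3, 0.4]
opening: 0.0618
grasp_force: 0.0
```

Call:
play_rows(series=[[[0,0,0],[0,0,0],50],[[0,0,0],[0,0,0],45],[[0,0,0],[0,0,0],25],[[0,0,0],[0,0,0],25],[[0,0,0],[0,0,0],25]])

```text
clock: 42.65
tcp_pos: [0.4299, 0.0163, -0.0136]
orientation: [3.141, -0.001, -0.059]
ft_force: [1.3, -0.8, 3.8]
opening: 0.0391
grasp_force: 10.0
```

Call:
play_rows(series=[[[0,0,0],[0,0,0],25],[[0,0,0.2],[0,0,0],25],[[0,0,0.8],[0,0,0],25],[[0,0,1],[0,0,0],25],[[0,0,1],[0,0,0],25]])

```text
clock: 43.28
tcp_pos: [0.4287, 0.0167, 0.0614]
orientation: [-3.141, 0.001, -0.059]
ft_force: [0.2, -1.0, -0.1]
opening: 0.0393
grasp_force: 10.0
```

Call:
play_rows(series=[[[0.4,-0.975,0],[0,0,0],25],[[0.4,-0.975,0],[0,0,0],25],[[0.4,-0.975,0],[0,0,0],25],[[0.4,-0.975,0],[0,0,0],25],[[0.4,-0.975,0],[0,0,0],25]])

```text
clock: 43.9
tcp_pos: [0.4791, -0.1059, 0.0606]
orientation: [-3.141, 0.001, -0.059]
ft_force: [0.7, 0.4, -0.6]
opening: 0.0393
grasp_force: 10.0
```

Call:
play_rows(series=[[[0.4,-0.975,0],[0,0,0],25],[[0.4,-0.975,0],[0,0,0],25],[[0.4,-0.975,0],[0,0,0],25],[[0.4,-0.975,0],[0,0,0],25],[[0.4,-0.975,0],[0,0,0],25]])

```text
clock: 44.52
tcp_pos: [0.5292, -0.2277, 0.0605]
orientation: [-3.141, 0.001, -0.059]
ft_force: [0.1, -0.0, -0.0]
opening: 0.0391
grasp_force: 10.0
```

Call:
play_rows(series=[[[0.4,-0.975,0],[0,0,0],25],[[0.4,-0.975,0],[0,0,0],25],[[0,0,0],[0,0,0],25],[[0,0,-0.5],[0,0,0],25],[[0,0,-0.6],[0,0,0],25]])

```text
clock: 45.15
tcp_pos: [0.5488, -0.2748, 0.0322]
orientation: [-3.141, 0.001, -0.058]
ft_force: [-0.0, -0.2, -0.7]
opening: 0.0392
grasp_force: 10.0
```

Call:
play_rows(series=[[[0,0,0],[0,0,0],25],[[0,0,0],[0,0,0],25],[[0,0,0],[0,0,0],25],[[0,0,0],[0,0,0],25],[[0,0,0],[0,0,0],25]])

```text
clock: 45.78
tcp_pos: [0.5496, -0.2762, 0.0337]
orientation: [3.141, -0.0, -0.059]
ft_force: [0.3, 0.3, -0.4]
opening: 0.0391
grasp_force: 10.0
```

Run:
```python
from h import *
p,d,m=snap('wrist','pics/w11.png');o=arm.get_obs();print(o['tcp_pos'],o['opening'],o['grasp_force'])
```

```text
[ 0.54948577 -0.27617715  0.03364438] 0.038972856031779426 10.000017350721464
```

View pics/w11.png

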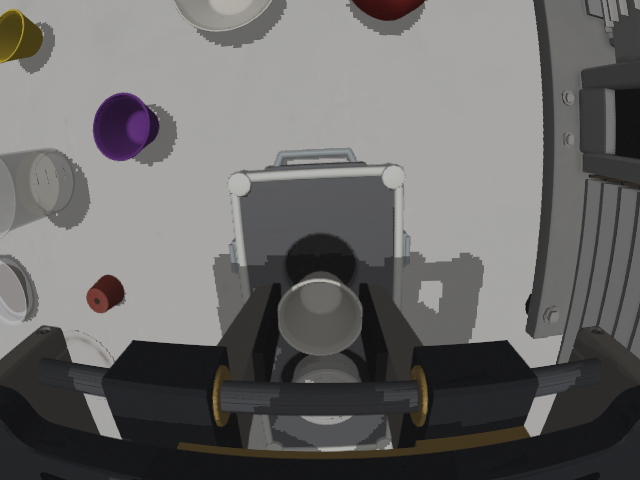

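The crucible is over the small well at (320,258), and the tin sits in the large well behind it at (325,395). I'll set it down, release and retreat.

Call:
play_rows(series=[[[0,0,-0.6],[0,0,0],25],[[0,0,-0.5],[0,0,0],25],[[0,0,-0.35],[0,0,0],25],[[0,0,-0.2],[0,0,0],25],[[0,0,-0.07],[0,0,0],25]])

```text
clock: 46.45
tcp_pos: [0.5495, -0.2759, -0.0096]
orientation: [-3.141, 0.0, -0.059]
ft_force: [-1.0, 1.0, 4.9]
opening: 0.0388
grasp_force: 10.0
```

Call:
play_rows(series=[[[0,0,0],[0,0,0],25],[[0,0,0],[0,0,0],45],[[0,0,0],[0,0,0],55],[[0,0,0],[0,0,0],60],[[0,0,0.3],[0,0,0],60]])

```text
clock: 47.08
tcp_pos: [0.5489, -0.2757, -0.0024]
orientation: [-3.141, 0.001, -0.059]
ft_force: [0.7, 0.1, 0.6]
opening: 0.06
grasp_force: 0.0
```

Call:
play_rows(series=[[[0,0,0.9],[0,0,0],60],[[0,0,0.9],[0,0,0],60],[[0,0,0.9],[0,0,0],60],[[0,0,0.9],[0,0,0],60],[[-0.5,0,0.9],[0,0,0],60]])

```text
clock: 47.7
tcp_pos: [0.5373, -0.2762, 0.1119]
orientation: [3.141, -0.001, -0.059]
ft_force: [-0.0, -0.0, 0.6]
opening: 0.0598
grasp_force: 0.0
```

Call:
play_rows(series=[[[-1,0,0.9],[0,0,0],60],[[-1,0.3,0.9],[0,0,0],60],[[-1,0.3,0],[0,0,0],60],[[-1,0.3,0],[0,0,0],60],[[0,0,0],[0,0,0],60]])

```text
clock: 48.32
tcp_pos: [0.4363, -0.2534, 0.156]
orientation: [3.141, -0.001, -0.06]
ft_force: [-0.7, -0.5, 0.3]
opening: 0.06
grasp_force: 0.0
```

Run:
```python
from h import *
o=arm.get_obs();print(o['clock'],o['tcp_pos'])
p,d,m=snap('wrist');a=p
for t,h in [('crucible_a',.037),('tin',.032)]: thing('wrist',p,d,m,t,h)
p2,d2,m2=snap('top')
for t,h in [('crucible_a',.037),('tin',.032),('stopper_large',.032),('stopper_small',.023),('beaker_small',.063),('beaker_large',.071)]: thing('top',p2,d2,m2,t,h)
r=lambda i,f:cv2.resize(i[:,:,::-1],None,fx=f,fy=f)
cv2.imwrite('pics/fin.png',np.vstack([np.hstack([r(p2[210:335,150:225],4),r(p2[210:335,430:505],4)])]))
```

```text
48.325 [ 0.4362662  -0.25335114  0.15602382]
crucible_a 0.64 px 207.0 12.0 circ [ 648.5 -164.4   20.3] meanz 0.0333 rgb [60. 33. 75.]
crucible_a 0.58 px 49.0 293.0 circ [377.3  77.7  21.3] meanz 0.0328 rgb [94. 81. 30.]
   mark [([649.9, -166.9, 0.5], 0.93), ([376.8, 81.1, -1.2], 0.87), ([547.6, -276.0, 3.7], 0.86), ([539.1, -115.5, -3.3], 0.64)]
tin 0.89 px 343.0 201.0 circ [ 458.5 -275.7   26.2] meanz 0.0325 rgb [146. 145. 143.]
   mark [([459.9, -275.7, 2.8], 0.96)]
crucible_a 0.84 px 470.0 247.0 circ [ 547.1 -278.1   20.3] meanz 0.0352 rgb [118. 113. 106.]
crucible_a 0.72 px 362.0 156.0 circ [736.7 -64.8  20.4] meanz 0.033 rgb [128. 107.  42.]
crucible_a 0.66 px 181.0 275.0 circ [493.8 295.3  20.2] meanz 0.0353 rgb [114. 110. 102.]
crucible_a 0.63 px 411.0 198.0 circ [ 648.7 -165.    20.5] meanz 0.0328 rgb [69. 44. 81.]
crucible_a 0.62 px 292.0 335.0 circ [376.2  77.   20.3] meanz 0.0329 rgb [129. 108.  40.]
   mark [([734.0, -63.7, 1.9], 0.69), ([548.9, -275.8, 2.4], 0.61), ([650.8, -165.4, 1.2], 0.59), ([374.4, 77.0, 0.8], 0.55)]
   mark [([455.1, -270.3, 4.5], 0.63)]
stopper_large 0.75 px 182.0 306.0 circ [433.1 297.5  12.3] meanz 0.0317 rgb [124. 111.  86.]
   mark [([435.6, 298.1, 1.1], 0.76), ([536.2, -115.5, 0.3], 0.38)]
stopper_small 0.52 px 386.0 256.0 circ [ 533.5 -114.4   10.1] meanz 0.0216 rgb [101.  60.  54.]
   mark [([535.3, -117.0, 3.1], 0.46)]
beaker_small 0.93 px 184.0 241.0 circ [560.2 290.8  23.3] meanz 0.0607 rgb [67. 65. 65.]
   mark [([562.4, 292.5, 3.5], 0.89)]
beaker_large 0.82 px 370.0 209.0 circ [623.3 -77.6  28.5] meanz 0.0689 rgb [141. 136. 129.]
   mark [([621.9, -81.1, -0.2], 0.67)]
```

View pics/fin.png

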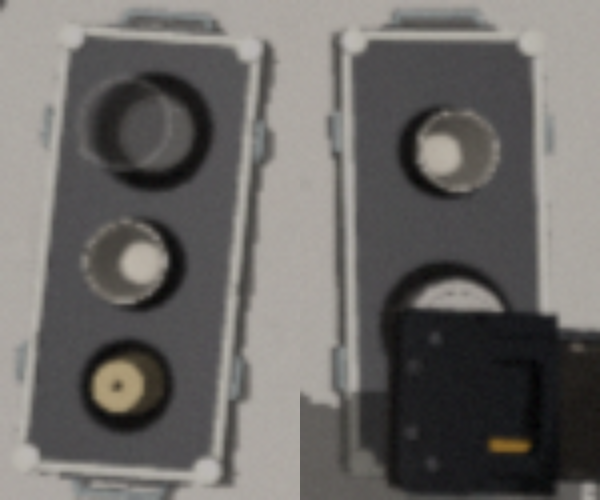

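The final picture shows the beaker (145,130), crucible (130,262) and stopper (122,385) upright in the three-well tray, and the crucible (455,150) and tin in the two-well tray. Measured positions are within about 3 mm of the well centres, and the small stopper and large beaker have not moved.

```bash
python3 -c "
from plant import arm
print(arm.sign_off())"
```

```text
the job is handed in; nothing more can be done
None
```

Both kits are made up and the job is handed in at about 49 s: all five pieces stand upright in their wells, measured within about 3 mm of the centres, and the small stopper and large beaker were not moved.

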